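Set out the sample cartons on the risers

TASK

Set out the three sample cartons on the wooden display risers by size: the smallest on the lowest riser, the middle one on the middle riser and the largest on the tallest, each upright, centred, with its broad side along the riser's long side. The honey tin left on the middle riser is in the way: stand it in the middle of the small white saucer. Tip nothing over, and leave the spice jar and the upturned white mug where they are.

Things in the scene. Friction and masses are not known exactly. Their poses are not given: they have to be found in the camera images.
- carton_small: the small one of three upright cream-coloured folding cartons with a dark plum band across the top of the front: 26 (x, thin) x 42 (y, broad) x 75 mm high, 45 g nominal. Origin: centre of its underside; z up. Stands on the counter at the start.
- carton_medium: the medium one of three upright cream-coloured folding cartons with an orange-brown band across the top of the front: 26 (x, thin) x 50 (y, broad) x 78 mm high, 45 g nominal. Origin: centre of its underside; z up. Stands on the counter at the start.
- carton_large: the large one of three upright cream-coloured folding cartons with a near-black band across the top of the front: 26 (x, thin) x 58 (y, broad) x 92 mm high, 45 g nominal. Origin: centre of its underside; z up. Stands on the counter at the start.
- riser_low: the lowest of three light wooden display blocks with a flat cork top: 64 (x) x 84 (y, long side) mm, 20 mm high, fixed. Origin: centre of its underside, so its top is 20 mm above it; z up.
- riser_mid: the middle of three light wooden display blocks with a flat cork top: 64 (x) x 84 (y, long side) mm, 45 mm high, fixed. Origin: centre of its underside, so its top is 45 mm above it; z up. The honey tin stands on it at the start.
- riser_high: the tallest of three light wooden display blocks with a flat cork top: 64 (x) x 84 (y, long side) mm, 70 mm high, fixed. Origin: centre of its underside, so its top is 70 mm above it; z up.
- honey_tin: round dark tin with an orange lid, 58 mm diameter, 60 mm high, 220 g nominal. Origin: centre of its underside; z up. Stands on the middle riser at the start. Between the risers and the saucer a fixed glass display case, 290 mm high, juts out from behind to within 550 mm of the robot's base axis (its near corner is 0.51 m ahead and 0.20 m to the right): carry things past in front of it or above it.
- saucer: small white round plate, 114 mm across, rim 14 mm high, flat inside 8 mm above its underside over the middle 75 mm; fixed. Origin: centre of its underside; z up.
- spice_jar: bystander: round glass jar with a grey-white lid, 58 mm diameter, 70 mm high, loose. Origin: centre of its underside.
- mug: bystander: white mug standing upside down, 65 x 95 mm over the handle, 50 mm high, loose. Origin: on its underside, the middle of that 65 x 95 mm extent; the handle points along its -y.
Mind the look-alikes: they are no part of the job. What is shaped like the carton_large but blue or green is not meant.

How it is judged (in metres and radians):
At the end, for the whole second after the job is handed in: Each carton stands upright (within 0.1 rad) and at rest on the riser of its rank, within 14 mm of its centre and with its broad side within 0.2 rad of the riser's long side (either way round); the honey tin stands upright and at rest on the saucer within 15 mm of its centre (horizontal distance between carton_small and riser_low below 0.014 m and z of carton_small in the frame of riser_low between 0.015 and 0.026 m and angle between each of carton_small, carton_medium, carton_large, honey_tin's own z axis and vertical below 0.1 rad and linear speed of each of carton_small, carton_medium, carton_large, honey_tin below 0.02 m/s and angle between the y axis of carton_small and the y axis of riser_low, either way round below 0.2 rad and horizontal distance between carton_medium and riser_mid below 0.014 m and z of carton_medium in the frame of riser_mid between 0.04 and 0.051 m and angle between the y axis of carton_medium and the y axis of riser_mid, either way round below 0.2 rad and horizontal distance between carton_large and riser_high below 0.014 m and z of carton_large in the frame of riser_high between 0.065 and 0.076 m and angle between the y axis of carton_large and the y axis of riser_high, either way round below 0.2 rad and horizontal distance between honey_tin and saucer below 0.015 m and z of honey_tin in the frame of saucer between 0.003 and 0.014 m); the robot touches nothing.
It fails at once if a carton or the honey tin is tipped over (angle between any of carton_small, carton_medium, carton_large, honey_tin's own z axis and vertical above 0.6 rad).
It fails at once if the spice jar or the mug is shifted by more than 20 mm (distance of any of spice_jar, mug from where it was at the start of the episode above 0.02 m).
It also fails if it takes over 136 s, if anything falls off the work surface, if the arm or the gripper's body presses on something with over 40 N, if the wrist force passes 120 N, or if a joint passes its speed limit or range.

ROBOT

A 6-joint arm with a two-finger parallel gripper is mounted at the origin on a cart in front of the work surface, level with it; the furniture and walls round the work are solid. World frame = base frame: x ahead of the robot, y to its left, z up, the work surface at z = 0. Lengths are in m, angles in degrees, forces in N, time in s.
With the tool pointing down it reaches from about 0.3 to 0.75 m from the base axis. Payload 8.5 kg.
Tool frame: the origin (TCP) lies on the centre line of the jaws, within the pads' length; the fingertips stand 14 mm ahead of it and the grasp point (between the pads) lies 5 mm behind it; z points along the fingers, y is the direction in which the jaws open and shut (so a half turn about z gives the same grasp; the last joint's range is limited). The gripper opens to 85 mm and grips with 20 to 120 N. Pads are 22 mm wide; open, the fingers measure 114 mm over their backs; the gripper's body (76 mm by 85 mm) begins 54 mm behind the grasp point. The pads swing forward as they close: fully open they stand 13 mm farther back than shut.
Start: joints at [-84.127, 21.807, 74.336, -0, 83.858, -12.336], TCP at [0.172, -0.522, 0.211] pointing down, gripper open.
Joint ranges: [-178.18, 178.18], [-50.72, 133.34], [12.68, 142.11], [-81.47, 261.47], [9.98, 163.14], [-165.26, 165.26]. Speed limits (degrees/s): [136.94, 136.94, 180, 180, 180, 180].

INTERFACE

Orientations are given as a 3x3 rotation matrix whose columns are the frame's x, y, z axes.
In Python, from rig import env, optics, order, finder gives the robot as it stands.
- The arm moves only by the tool play_rows, never from a script. Its argument "commands" is a list of rows, each an object of numbers: "grip": the closure, from -1 (fully open) to 1 (shut); "x", "y", "z": the shift along the tool's x, y, z in m; "rx", "ry", "rz": the turn, a rotation vector about the tool's x, y, z in rad. A call has 1 to 12 rows; each row shifts and turns the commanded pose from where the row before left it, along the tool's axes as they then stand; what a row does not reach is not made up. A row lasts 1/8 s, in which the tool goes at most 62.5 mm and 10.7 degrees, less where a joint would pass 70% of its speed; a pose out of reach is approached as far as the arm can. A call is refused whole if a number of a shift passes 0.0625 or a number of a turn 0.188, either way. A call with a gripper value outside its range is refused whole. The fingers move at their own pace and stop on an object; "squeeze" is the grip in N (left out, the last holds). Time passes only in rows, so rows that do not move let the fingers close. It gives the time, the measured TCP pose, the force and the opening at its end, in the units of the state.
- env.observe(): the state, without advancing time (a new reading comes with each control period).
- optics.get_image(name): name is "scene" or "top" or "wrist"; returns a dict with "color" (420x560x3 uint8, blue, green, red), "range_z" (420x560 float32, m along the optical axis (not along the pixel's ray), 0 where there is no reading), "fov_y" (degrees; the focal length in pixels is half the picture's height over the tangent of half this angle, whatever the lens; pixels are square), "cx", "cy" (the principal point, pixels), "dist_coeffs" ([k1, k2, p1, p2, k3] as OpenCV has them; the pictures are not rectified), "cam_to_world" (4x4, takes a point from camera to world coordinates). Camera axes: x right, y down, z forward; pixel columns grow to the right and rows downward; lengths in m; the calibration is good to about 2 mm. A picture is of the moment at which its call begins.
- order.close_job(): hands the job in, once; it reports no verdict.
Trained networks look in the newest picture that a camera, given by its name, has taken for a name from the list of things; names that differ only in an ending like _2 or _b are one class to them, and where a whole thing is asked for, a point or a joint stands for the part that bears it (a point fixed in the world has none). Each returns a list of dicts, best first, with "conf" (0 to 1); they miss things now and then, are a little off and sometimes report something else, mostly with a low value. They report only what shows in the picture. A call takes as long as a camera call. They do not tell look-alikes from the thing itself.
- finder.boxes_of(camera, thing): "point" ([x, y, z] in m, in world coordinates, good to about 4 mm: the middle of the surface that is visible of it).
The state is a dict: "time_s": time; "q": joint angles; "qvel": joint speeds; "joint_efforts": joint torques, N m; "position": TCP position; "tool_rot": TCP orientation; "ft_force": force on the tool from outside, world axes, zero at the start; "wrist_torque": the same for the moment, N m; "grip_width": finger opening in m.
Only numpy, scipy, OpenCV 4.12 (cv2) and the standard library are available. Lean on these libraries where they do the work, as an engineer would, in place of code of your own. Each camera call takes 0.05 s, during which the arm holds its last target.

## Working session

There is one attempt and no reset: what is moved stays moved. The work goes in short steps, Python scripts to look and compute and a tool call to move; the robot and the scene stay as the last step left them, time stands still between calls to the robot, and variables do not carry over. Pictures are saved under pics/ and viewed, and the job is handed in when it is done.

Besides the shell and the picture viewer there is one more tool, called as a command line: name --argument value ..., lists and objects as JSON in quotes. play_rows: Moves the arm, as the interface text tells. Its arguments: {"type":"object","properties":{"commands":{"type":"array"},"squeeze":{"type":"number"}},"required":["commands"]}

```bash
ls; mkdir -p pics; cat > h.py <<'E'
import numpy as np, cv2
from rig import env, optics, order, finder
def K(im):
    f=im["color"].shape[0]/2/np.tan(np.radians(im["fov_y"])/2)
    return np.array([[f,0,im["cx"]],[0,f,im["cy"]],[0,0,1.]])
def cloud(im):
    h,w=im["range_z"].shape
    u,v=np.meshgrid(np.arange(w),np.arange(h))
    p=np.stack([u,v],-1).reshape(-1,1,2).astype(np.float64)
    n=cv2.undistortPoints(p,K(im),np.array(im["dist_coeffs"],float)).reshape(h,w,2)
    z=im["range_z"]
    P=np.stack([n[...,0]*z,n[...,1]*z,z],-1)
    T=np.array(im["cam_to_world"])
    return P@T[:3,:3].T+T[:3,3]
def proj(im,X):
    T=np.linalg.inv(np.array(im["cam_to_world"]))
    r,_=cv2.Rodrigues(T[:3,:3])
    return cv2.projectPoints(np.array(X,float).reshape(-1,1,3),r,T[:3,3],K(im),np.array(im["dist_coeffs"],float))[0].reshape(-1,2)
E
python3 - <<'E'
from h import *
s=env.observe(); print({k:np.round(v,3).tolist() for k,v in s.items()})
for c in ("scene","top","wrist"):
    im=optics.get_image(c); cv2.imwrite(f"pics/{c}0.png",im["color"])
    np.savez(f"pics/{c}0.npz",**im)
    print(c,im["fov_y"],np.round(im["cam_to_world"],3).tolist())
    for t in ["carton_small","carton_medium","carton_large","riser_low","riser_mid","riser_high","honey_tin","saucer","spice_jar","mug"]:
        print(t,[(np.round(d["point"],3).tolist(),round(d["conf"],2),proj(im,d["point"]).round().tolist()) for d in finder.boxes_of(c,t)])
E
```

```text
pics
{'time_s': 0.0, 'q': [-84.126, 21.84, 74.386, 0.001, 83.857, -12.336], 'qvel': [-0.018, 0.029, -0.038, -0.044, -0.043, 0.075], 'joint_efforts': [-0.0, -44.846, -23.128, -0.0, 0.005, -0.0], 'position': [0.172, -0.522, 0.21], 'tool_rot': [[0.95, 0.312, -0.0], [0.312, -0.95, 0.001], [0.0, -0.001, -1.0]], 'ft_force': [0.893, 0.742, 0.403], 'wrist_torque': [-0.038, -0.007, -0.024], 'grip_width': 0.085}
scene 53.5496735452687 [[0.479, -0.434, 0.763, -0.509], [-0.878, -0.236, 0.417, -0.628], [-0.001, -0.87, -0.494, 0.698], [0.0, 0.0, 0.0, 1.0]]
carton_small [([0.395, -0.284, 0.048], 0.73, [[329.0, 245.0]])]
carton_medium [([0.41, -0.12, 0.045], 0.6, [[280.0, 228.0]])]
carton_large [([0.546, -0.484, 0.043], 0.65, [[414.0, 239.0]])]
riser_low [([0.412, -0.117, 0.048], 0.45, [[279.0, 227.0]])]
riser_mid [([0.531, 0.34, 0.033], 0.69, [[186.0, 184.0]])]
riser_high [([0.425, 0.008, 0.054], 0.67, [[246.0, 213.0]])]
honey_tin [([0.548, 0.326, 0.087], 0.5, [[190.0, 170.0]])]
saucer [([0.595, -0.321, 0.011], 0.73, [[364.0, 226.0]])]
spice_jar [([0.301, -0.369, 0.053], 0.96, [[346.0, 271.0]]), ([
[... 563 characters left out ...]
[[357.0, 220.0]])]
riser_low [([0.488, 0.168, 0.02], 0.71, [[219.0, 191.0]])]
riser_mid [([0.545, 0.308, 0.044], 0.6, [[193.0, 162.0]])]
riser_high [([0.433, 0.034, 0.075], 0.83, [[244.0, 213.0]])]
honey_tin [([0.56, 0.327, 0.104], 0.71, [[188.0, 149.0]])]
saucer [([0.607, -0.346, 0.012], 0.86, [[358.0, 220.0]])]
spice_jar []
mug [([0.671, 0.31, 0.036], 0.56, [[208.0, 136.0]])]
wrist 60.35817876368381 [[0.313, -0.915, -0.255, 0.236], [-0.95, -0.302, -0.084, -0.501], [-0.0, 0.269, -0.963, 0.374], [0.0, 0.0, 0.0, 1.0]]
carton_small [([0.293, -0.372, 0.006], 0.74, [[161.0, 1.0]])]
carton_medium []
carton_large []
riser_low []
riser_mid []
riser_high []
honey_tin []
saucer []
spice_jar []
mug []
```

```bash
python3 - <<'E'
import cv2,numpy as np
a=cv2.imread("pics/scene0.png");b=cv2.imread("pics/top0.png")
cv2.imwrite("pics/s1.png",cv2.resize(a[110:350,80:480],(800,480),interpolation=cv2.INTER_CUBIC))
cv2.imwrite("pics/t1.png",cv2.resize(b[90:330,130:450],(800,600),interpolation=cv2.INTER_CUBIC))
E
```

```text
(no output)
```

View pics/s1.png

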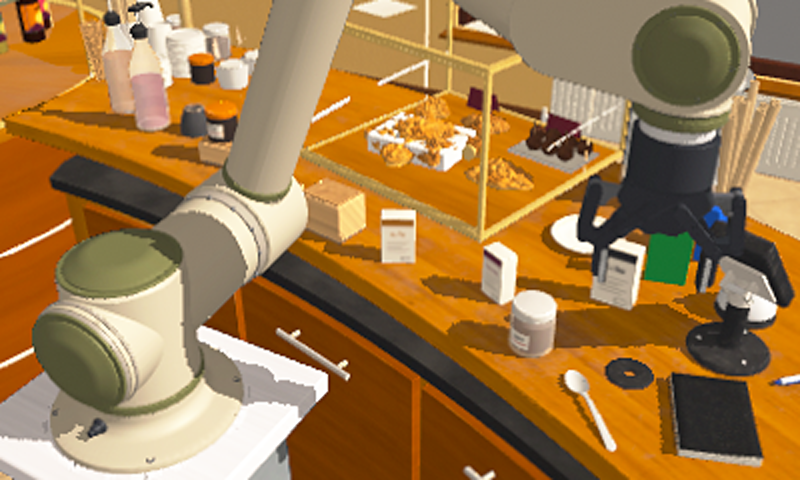

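View pics/t1.png

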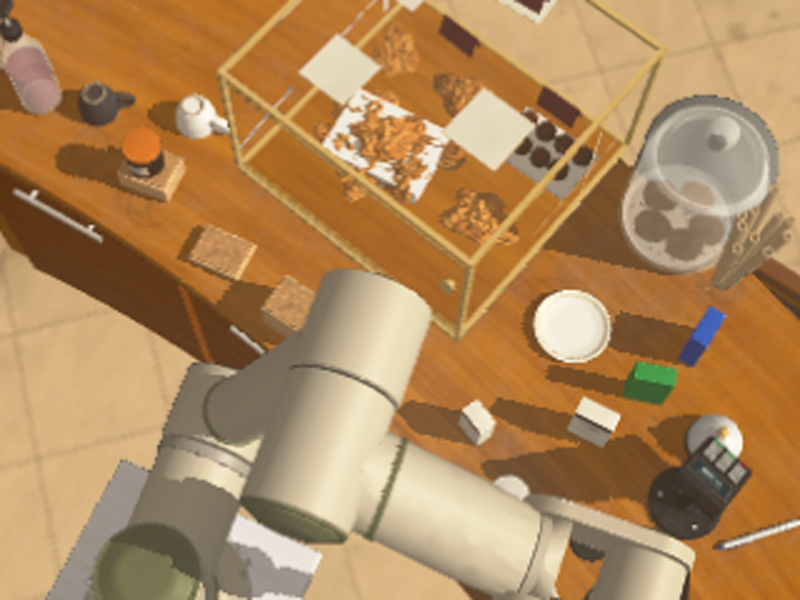

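View pics/wrist0.png

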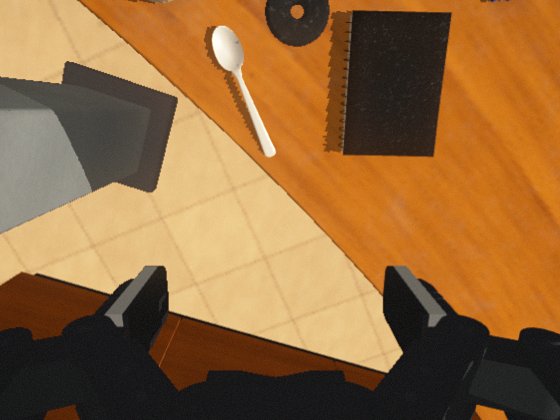

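```bash
cat > meas.py <<'E'
from h import *
def load(n): return dict(np.load(f"pics/{n}.npz"))
def seg(names,c,r,z0,z1):
    out=[]
    for n in names:
        P=cloud(load(n)); v=load(n)["range_z"]>0
        P=P[v]; m=(np.hypot(P[:,0]-c[0],P[:,1]-c[1])<r)&(P[:,2]>z0)&(P[:,2]<z1)
        out.append(P[m])
    return out
def rect(P):
    (c,s,a)=cv2.minAreaRect((P[:,:2]*1000).astype(np.float32)); 
    if s[0]<s[1]: s=(s[1],s[0]);a+=90   # a = direction of long side
    return np.round(c,1).tolist(),np.round(s,1).tolist(),round((a+90)%180-90,1)
E
python3 - <<'E'
from meas import *
for n,c,z0,z1 in [("low",(.488,.168),.015,.025),("mid",(.548,.308),.038,.049),("high",(.433,.034),.063,.077),
  ("tin",(.56,.327),.095,.115),("small",(.398,-.283),.068,.08),("med",(.415,-.12),.07,.085),("large",(.46,-.43),.085,.1),("green",(.551,-.484),.08,.1),("smallw",(.398,-.283),.01,.08),("medw",(.415,-.12),.01,.085),("largew",(.46,-.43),.01,.1),("saucer",(.607,-.346),.003,.02),("mug",(.671,.31),.03,.06)]:
    for cam,P in zip(("scene0","top0"),seg(("scene0","top0"),c,.07,z0,z1)):
        if len(P)>8: print(n,cam,len(P),"mean",P.mean(0).round(4),"zmed",np.median(P[:,2]).round(4),rect(P))
E
```

```text
low top0 237 mean [0.4932 0.168  0.0193] zmed 0.019 ([492.1, 159.7], [106.8, 64.8], -88.3)
mid scene0 63 mean [0.5352 0.3357 0.0439] zmed 0.0442 ([537.0, 336.3], [69.9, 22.2], -87.0)
mid top0 114 mean [0.5573 0.3151 0.0429] zmed 0.043 ([561.3, 331.4], [85.0, 64.3], -84.9)
high scene0 300 mean [0.4382 0.0158 0.0699] zmed 0.0706 ([442.5, 18.1], [81.0, 65.5], 79.4)
high top0 240 mean [0.4439 0.0333 0.0692] zmed 0.0692 ([445.9, 32.2], [66.4, 66.1], 82.0)
tin scene0 112 mean [0.5557 0.3311 0.1035] zmed 0.1045 ([559.7, 334.0], [58.0, 53.5], -72.7)
tin top0 179 mean [0.5631 0.3372 0.104 ] zmed 0.1038 ([563.9, 337.6], [58.6, 57.8], 78.3)
small scene0 120 mean [ 0.3996 -0.2834  0.0746] zmed 0.0753 ([402.7, -282.7], [46.3, 28.2], 60.2)
small top0 77 mean [ 0.4029 -0.2803  0.0743] zmed 0.074 ([402.6, -279.5], [43.3, 27.4], 61.3)
med scene0 117 mean [ 0.4153 -0.1147  0.0773] zmed 0.0784 ([419.7, -112.3], [48.4, 31.9], -63.3)
large scene0 115 mean [ 0.4662 -0.4403  0.0914] zmed 0.0921 ([469.1, -439.2], [38.9, 31.0], 83.7)
large top0 123 mean [ 0.4702 -0.4297  0.0907] zmed 0.0905 ([470.0, -429.5],
[... 299 characters left out ...]
, 31.7], 64.4)
smallw top0 163 mean [ 0.3998 -0.2796  0.0562] zmed 0.0669 ([414.3, -273.7], [130.2, 90.0], -59.1)
medw scene0 405 mean [ 0.4112 -0.117   0.0507] zmed 0.0513 ([419.2, -112.6], [48.7, 32.9], -63.5)
largew scene0 525 mean [ 0.4607 -0.4382  0.055 ] zmed 0.0546 ([469.5, -431.0], [56.4, 31.5], 82.2)
largew top0 256 mean [ 0.4648 -0.4292  0.0684] zmed 0.0832 ([457.1, -426.1], [119.4, 89.7], 79.7)
saucer scene0 259 mean [ 0.5972 -0.3264  0.0111] zmed 0.0114 ([606.8, -342.6], [120.9, 115.9], -88.3)
saucer top0 660 mean [ 0.6075 -0.3454  0.0095] zmed 0.0091 ([604.6, -345.5], [134.2, 126.8], 86.0)
mug top0 168 mean [0.6766 0.3113 0.0429] zmed 0.0428 ([683.1, 308.3], [70.5, 53.7], -53.6)
```

```bash
python3 - <<'E'
from meas import *
im=load("top0")
def ray(u,v,z):
    n=cv2.undistortPoints(np.array([[[u,v]]],float),K(im),np.array(im["dist_coeffs"],float)).ravel()
    T=im["cam_to_world"]; d=T[:3,:3]@np.array([n[0],n[1],1]); o=T[:3,3]; return o+d*(z-o[2])/d[2]
for u,v in [(240,165),(458,335),(463,265),(225,75)]:
    print(ray(130+u/2.5,90+v/2.5,0).round(3),ray(130+u/2.5,90+v/2.5,.29).round(3))
E
```

```text
[0.639 0.219 0.   ] [0.518 0.126 0.29 ]
[ 0.527 -0.202  0.   ] [ 0.423 -0.228  0.29 ]
[ 0.632 -0.163  0.   ] [ 0.512 -0.195  0.29 ]
[0.773 0.316 0.   ] [0.63  0.207 0.29 ]
```

play_rows --commands '[{"rz":-0.18,"z":-0.006},{"rz":-0.18,"z":-0.006},{"rz":-0.18,"z":-0.006},{"rz":-0.18,"z":-0.006},{"rz":-0.18,"z":-0.006},{"rz":-0.18,"z":-0.006},{"rz":-0.175,"z":-0.006}]'

```text
invalid input at $.commands[0]: expected keys grip, x, y, z, rx, ry, rz
```

play_rows --commands '[{"grip":-1,"x":0,"y":0,"z":-0.006,"rx":0,"ry":0,"rz":-0.18},{"grip":-1,"x":0,"y":0,"z":-0.006,"rx":0,"ry":0,"rz":-0.18},{"grip":-1,"x":0,"y":0,"z":-0.006,"rx":0,"ry":0,"rz":-0.18},{"grip":-1,"x":0,"y":0,"z":-0.006,"rx":0,"ry":0,"rz":-0.18},{"grip":-1,"x":0,"y":0,"z":-0.006,"rx":0,"ry":0,"rz":-0.18},{"grip":-1,"x":0,"y":0,"z":-0.006,"rx":0,"ry":0,"rz":-0.18},{"grip":-1,"x":0,"y":0,"z":-0.006,"rx":0,"ry":0,"rz":-0.175}]'

```text
time_s: 2.52
position: [0.1718, -0.5224, 0.2531]
tool_rot: [[-0.008, 1.0, -0.0], [1.0, 0.008, 0.0], [0.0, -0.0, -1.0]]
ft_force: [-0.2, 0.9, 0.3]
grip_width: 0.0853
```

play_rows --commands '[{"grip":-1,"x":0.052,"y":0.023,"z":-0.003,"rx":0,"ry":0,"rz":0},{"grip":-1,"x":0.052,"y":0.023,"z":-0.003,"rx":0,"ry":0,"rz":0},{"grip":-1,"x":0.052,"y":0.023,"z":-0.003,"rx":0,"ry":0,"rz":0},{"grip":-1,"x":0.052,"y":0.023,"z":-0.003,"rx":0,"ry":0,"rz":0},{"grip":-1,"x":0.052,"y":0.023,"z":-0.003,"rx":0,"ry":0,"rz":0},{"grip":-1,"x":0.052,"y":0.023,"z":-0.003,"rx":0,"ry":0,"rz":0},{"grip":-1,"x":0.052,"y":0.023,"z":-0.003,"rx":0,"ry":0,"rz":0},{"grip":-1,"x":0.052,"y":0.023,"z":-0.003,"rx":0,"ry":0,"rz":0},{"grip":-1,"x":0.052,"y":0.023,"z":-0.003,"rx":0,"ry":0,"rz":0},{"grip":-1,"x":0.052,"y":0.023,"z":-0.003,"rx":0,"ry":0,"rz":0},{"grip":-1,"x":0.052,"y":0.023,"z":-0.003,"rx":0,"ry":0,"rz":0},{"grip":-1,"x":0.052,"y":0.023,"z":-0.003,"rx":0,"ry":0,"rz":0}]'

```text
time_s: 4.03
position: [0.4471, 0.1041, 0.2892]
tool_rot: [[-0.002, 1.0, 0.001], [1.0, 0.002, -0.0], [-0.0, 0.001, -1.0]]
ft_force: [0.7, -1.6, 0.1]
grip_width: 0.0855
```

```bash
cat > shot.py <<'E'
import sys
from h import *
tag=sys.argv[1]
for c in sys.argv[2:]:
    im=optics.get_image(c); cv2.imwrite(f"pics/{c}{tag}.png",im["color"]); np.savez(f"pics/{c}{tag}.npz",**im)
s=env.observe(); print(s["time_s"],np.round(s["position"],4),np.round(s["q"],1))
E
python3 shot.py A wrist top; python3 - <<'E'
from meas import *
for n,c,z0,z1 in [("low",(.493,.168),.012,.025),("mid",(.558,.328),.035,.049),("high",(.444,.034),.063,.077),
  ("tin",(.56,.333),.097,.112),("med",(.42,-.112),.065,.085)]:
    for cam,P in zip(("wrist","top"),seg(("wristA","topA"),c,.06 if n!="med" else .045,z0,z1)):
        if len(P)>8: print(n,cam,len(P),"mean",P.mean(0).round(4),rect(P))
E
```

```text
4.125 [0.4475 0.1061 0.2888] [-1.5  9.7 78.6  0.1 91.6 -1.9]
low wrist 4087 mean [0.4907 0.1753 0.0196] ([491.2, 174.2], [83.5, 64.1], 89.9)
low top 262 mean [0.4908 0.1682 0.0182] ([492.2, 169.7], [87.6, 63.4], 87.2)
mid top 27 mean [0.5875 0.3039 0.0436] ([587.4, 307.6], [37.6, 17.0], 83.9)
high wrist 3832 mean [0.4442 0.0258 0.0696] ([444.3, 22.9], [84.0, 64.0], 80.6)
high top 319 mean [0.4426 0.023  0.0693] ([444.1, 22.8], [83.5, 64.9], 79.9)
tin top 14 mean [0.566  0.3131 0.1039] ([568.1, 315.9], [21.8, 12.6], 32.9)
med wrist 983 mean [ 0.4199 -0.1061  0.0765] ([419.6, -109.1], [50.9, 27.2], -63.5)
med top 115 mean [ 0.4195 -0.111   0.0761] ([420.5, -108.6], [49.4, 30.7], -63.3)
```

View pics/wristA.png

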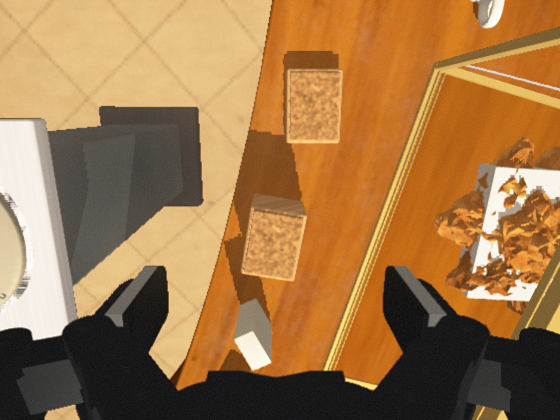

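View pics/topA.png

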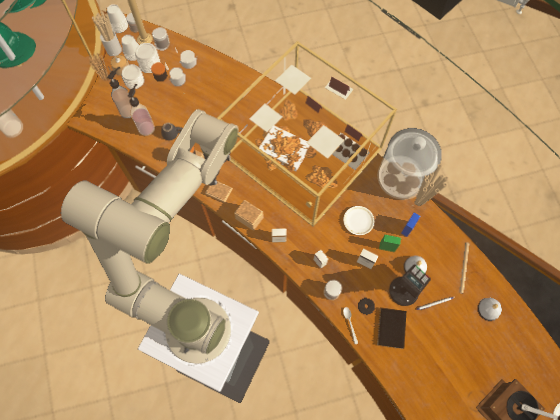

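play_rows --commands '[{"grip":-1,"x":0.046,"y":0.023,"z":0.014,"rx":0,"ry":0,"rz":0},{"grip":-1,"x":0.046,"y":0.023,"z":0.014,"rx":0,"ry":0,"rz":0},{"grip":-1,"x":0.046,"y":0.023,"z":0.014,"rx":0,"ry":0,"rz":0},{"grip":-1,"x":0.046,"y":0.023,"z":0.014,"rx":0,"ry":0,"rz":0},{"grip":-1,"x":0.046,"y":0.023,"z":0.014,"rx":0,"ry":0,"rz":0},{"grip":-1,"x":0,"y":0,"z":0,"rx":0,"ry":0,"rz":0}]'

```text
time_s: 4.88
position: [0.5613, 0.334, 0.216]
tool_rot: [[-0.004, 1.0, -0.004], [1.0, 0.004, -0.001], [-0.001, -0.004, -1.0]]
ft_force: [0.3, 0.4, 0.4]
grip_width: 0.0851
```

```bash
python3 shot.py B wrist; python3 - <<'E'
from meas import *
for n,c,z0,z1 in [("mid",(.558,.328),.035,.049),("tin",(.563,.337),.097,.112)]:
    P=seg(("wristB",),c,.065,z0,z1)[0]
    if len(P)>8: print(n,len(P),"mean",P.mean(0).round(4),rect(P), cv2.minEnclosingCircle((P[:,:2]*1000).astype(np.float32)))
E
```

```text
4.925 [0.5612 0.3326 0.2175] [20.3 32.4 55.3 -0.  92.5 20.1]
mid 1519 mean [0.5589 0.3564 0.0435] ([560.8, 333.9], [83.3, 64.0], -87.3) ((560.718017578125, 333.8892517089844), 50.942203521728516)
tin 4269 mean [0.5618 0.3401 0.1052] ([561.9, 339.2], [57.5, 57.4], 1.3) ((561.7947998046875, 338.8006896972656), 29.2027645111084)
```

View pics/wristB.png

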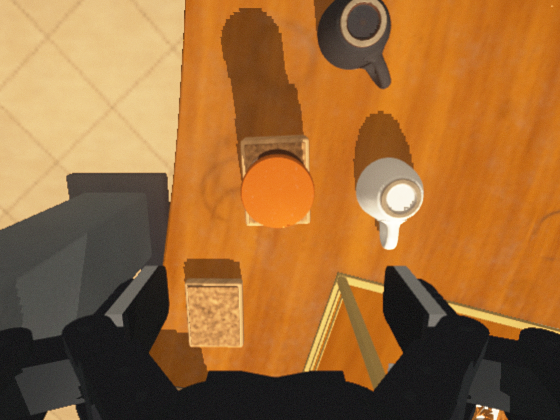

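play_rows --commands '[{"grip":-1,"x":0.006,"y":0.001,"z":0.034,"rx":0,"ry":0,"rz":0},{"grip":-1,"x":0,"y":0,"z":0.034,"rx":0,"ry":0,"rz":0},{"grip":-1,"x":0,"y":0,"z":0.034,"rx":0,"ry":0,"rz":0},{"grip":-1,"x":0,"y":0,"z":0.034,"rx":0,"ry":0,"rz":0},{"grip":-1,"x":0,"y":0,"z":0,"rx":0,"ry":0,"rz":0},{"grip":1,"x":0,"y":0,"z":0,"rx":0,"ry":0,"rz":0},{"grip":1,"x":0,"y":0,"z":0,"rx":0,"ry":0,"rz":0},{"grip":1,"x":0,"y":0,"z":0,"rx":0,"ry":0,"rz":0},{"grip":1,"x":0,"y":0,"z":0,"rx":0,"ry":0,"rz":0},{"grip":1,"x":0,"y":0,"z":0,"rx":0,"ry":0,"rz":0}]' --squeeze 40

```text
time_s: 6.18
position: [0.5591, 0.34, 0.091]
tool_rot: [[-0.004, 1.0, -0.001], [1.0, 0.004, 0.003], [0.003, -0.001, -1.0]]
ft_force: [-26.4, -3.5, 53.8]
grip_width: 0.0004
```

```bash
python3 shot.py C wrist top scene; python3 -c "
from h import *
s=env.observe();print(s['ft_force'],s['position'],s['grip_width'])
import cv2
a=cv2.imread('pics/sceneC.png');cv2.imwrite('pics/sC.png',cv2.resize(a[110:260,80:280],(800,600),interpolation=cv2.INTER_CUBIC))"
```

```text
6.325 [0.5604 0.3401 0.0916] [20.9 37.7 66.4  0.1 75.7 20.6]
[-25.24272909  -3.96310266  52.10638482] [0.56038906 0.34007769 0.09162013] 3.621852200593075e-05
```

View pics/wristC.png

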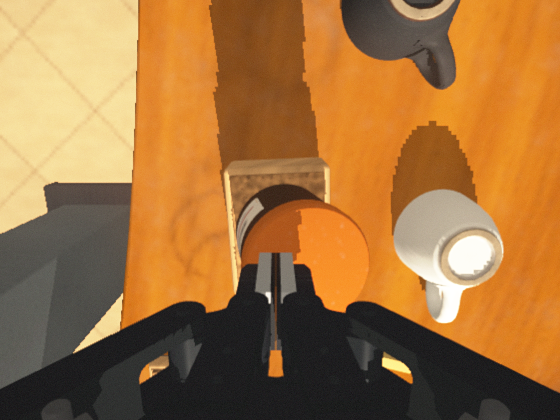

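View pics/sC.png

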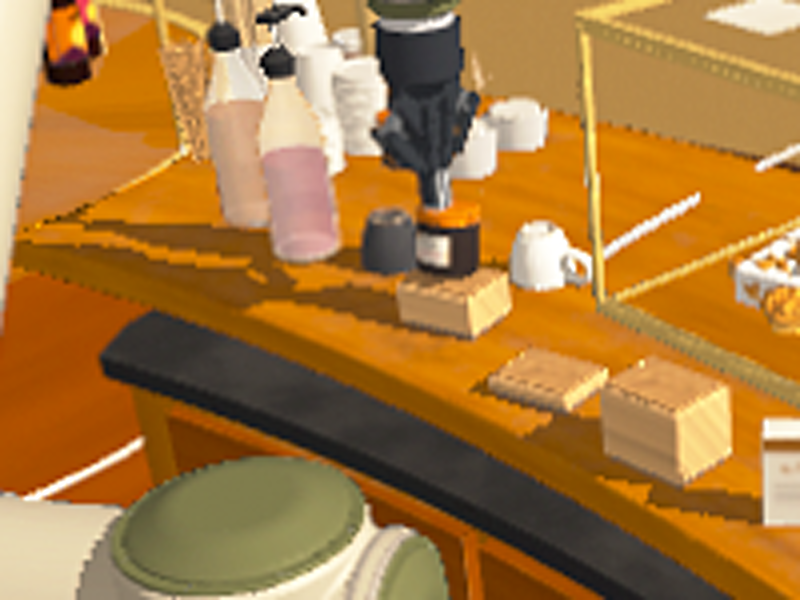

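```bash
python3 - <<'E'
from meas import *
for cam in ("wristC","topC","sceneC"):
  for z0,z1 in((.05,.09),(.095,.115),(.115,.16)):
    P=seg((cam,),(.563,.34),.065,z0,z1)[0]
    if len(P)>8: print(cam,z0,len(P),"mean",P.mean(0).round(4),rect(P), cv2.minEnclosingCircle((P[:,:2]*1000).astype(np.float32)))
im=load("wristC");print(proj(im,[[.5604,.3401,.0916],[.5604,.3401,.0776],[.5604,.3401,.105]]))
P=cloud(im)
for v in range(250,340,10): print(v,P[v,278].round(3),P[v,265].round(3),P[v,330].round(3))
E
```

```text
wristC 0.05 1508 mean [0.5542 0.3605 0.0736] ([555.2, 356.1], [54.5, 18.6], 32.0) ((558.980224609375, 350.063720703125), 27.24108123779297)
wristC 0.095 8258 mean [0.5759 0.3499 0.1071] ([575.4, 347.4], [58.8, 43.1], -25.7) ((571.9891357421875, 340.4276428222656), 29.422489166259766)
wristC 0.115 5315 mean [0.5585 0.3482 0.1451] ([558.7, 341.0], [63.5, 26.9], 0.6) ((558.633056640625, 351.9241943359375), 31.73808479309082)
topC 0.05 115 mean [0.5551 0.3229 0.0685] ([564.9, 327.0], [70.5, 55.1], 85.5) ((559.08154296875, 325.70904541015625), 39.036190032958984)
topC 0.095 105 mean [0.5739 0.3284 0.1053] ([573.7, 330.0], [63.6, 41.5], -3.9) ((574.0421752929688, 335.36932373046875), 31.852807998657227)
topC 0.115 31 mean [0.56   0.3295 0.1333] ([565.1, 332.1], [36.9, 34.3], -47.9) ((567.9844970703125, 330.3958740234375), 22.200178146362305)
sceneC 0.05 150 mean [0.5524 0.3242 0.0724] ([555.9, 326.3], [58.9, 34.9], -42.9) ((563.6799926757812, 334.47198486328125), 29.941143035888672)
sceneC 0.095 99 mean [0.5606 0.3266 0.1062] ([567.6, 333.7], [55.3, 49.2], -46.6) ((571.9805908203125, 337.965087890625), 31.49738311767578)
sceneC 0.115 96 mean [0.5537 0.3331 0.1391] ([556.5, 336.3], [61.1, 23.0], -7.8) ((556.6949462890625, 337.8645324707031), 31.663026809692383)
[[279.39713544 254.83005535]
 [279.13317064 244.43109019]
 [279.69088237 266.40362063]]
250 [0.56  0.35  0.111] [0.554 0.351 0.113] [0.582 0.349 0.106]
260 [0.559 0.351 0.123] [0.554 0.351 0.124] [0.583 0.344 0.106]
270 [0.559 0.351 0.132] [0.555 0.351 0.132] [0.583 0.339 0.106]
280 [0.559 0.351 0.14 ] [0.555 0.351 0.141] [0.583 0.334 0.106]
290 [0.559 0.352 0.149] [0.555 0.351 0.148] [0.583 0.329 0.107]
300 [0.559 0.348 0.149] [0.555 0.352 0.156] [0.583 0.324 0.107]
310 [0.559 0.345 0.149] [0.555 0.352 0.161] [0.576 0.348 0.154]
320 [0.559 0.341 0.149] [0.556 0.352 0.167] [0.574 0.352 0.166]
330 [0.559 0.337 0.149] [0.556 0.349 0.166] [0.572 0.357 0.179]
```

```bash
python3 - <<'E'
from meas import *
for n,p in (("wristA",[.4475,.1061,.2888]),("wristB",[.5612,.3326,.2175]),("wristC",[.5604,.3401,.0916])):
    im=load(n);T=im["cam_to_world"];print(n,(T[:3,3]-p).round(4))
    P=cloud(im)-p
    m=(im["range_z"]>0)&(abs(P[...,0])<.075)&(abs(P[...,1])<.03)&(P[...,2]>-.03)&(P[...,2]<.06)
    Q=P[m]; 
    for lo in np.arange(-.03,.06,.005):
        q=Q[(Q[:,2]>lo)&(Q[:,2]<lo+.005)]
        if len(q): print(round(lo,3),len(q),q.min(0).round(3),q.max(0).round(3))
E
```

```text
wristA [-0.0014  0.0665  0.1636]
0.03 46 [-0.044 -0.009  0.033] [0.042 0.007 0.035]
0.035 493 [-0.051 -0.013  0.035] [0.049 0.01  0.04 ]
0.04 764 [-0.057 -0.013  0.04 ] [0.055 0.01  0.045]
0.045 902 [-0.057 -0.013  0.045] [0.056 0.01  0.05 ]
0.05 1026 [-0.058 -0.013  0.05 ] [0.056 0.01  0.055]
0.055 1141 [-0.058 -0.013  0.055] [0.055 0.01  0.06 ]
wristB [-0.0002  0.07    0.1617]
0.03 176 [-0.044 -0.008  0.032] [0.044 0.012 0.035]
0.035 627 [-0.055 -0.009  0.035] [0.055 0.013 0.04 ]
0.04 825 [-0.057 -0.009  0.04 ] [0.056 0.014 0.045]
0.045 956 [-0.057 -0.009  0.045] [0.057 0.014 0.05 ]
0.05 1050 [-0.057 -0.01   0.05 ] [0.056 0.014 0.055]
0.055 1184 [-0.057 -0.009  0.055] [0.056 0.014 0.06 ]
wristC [-0.0021  0.0679  0.1628]
-0.03 145 [-0.023  0.004 -0.03 ] [ 0.019  0.027 -0.025]
-0.025 193 [-0.023 -0.003 -0.025] [ 0.02   0.028 -0.02 ]
-0.02 215 [-0.023 -0.005 -0.02 ] [ 0.023  0.027 -0.015]
-0.015 238 [-0.022 -0.004 -0.015] [ 0.022  0.028 -0.01 ]
-0.01 252 [-0.02  -0.004 -0.01 ] [ 0.02   0.028 -0.005]
-0.005 293 [-0.019 -0.002 -0.005] [ 0.018  0.028 -0.   ]
0.0 188 [-0.019 -0.001  0.   ] [0.021 0.028 0.005]
0.005 152 [-0.017  0.002  0.005] [0.041 0.029 0.01 ]
0.01 3429 [-0.017 -0.023  0.01 ] [0.041 0.029 0.015]
0.015 4137 [-0.017 -0.021  0.015] [0.032 0.029 0.02 ]
0.02 518 [-0.016  0.003  0.02 ] [0.004 0.023 0.025]
0.025 260 [-0.014  0.007  0.025] [0.01  0.012 0.03 ]
0.03 357 [-0.016  0.006  0.03 ] [0.012 0.012 0.035]
0.035 402 [-0.016  0.006  0.035] [0.012 0.012 0.04 ]
0.04 448 [-0.016  0.006  0.04 ] [0.012 0.012 0.045]
0.045 490 [-0.016  0.006  0.045] [0.012 0.012 0.05 ]
0.05 299 [-0.016  0.007  0.05 ] [0.012 0.012 0.055]
0.055 880 [-0.014 -0.011  0.055] [0.009 0.012 0.06 ]
```

play_rows --commands '[{"grip":1,"x":0,"y":0,"z":-0.015,"rx":0,"ry":0,"rz":0},{"grip":1,"x":0,"y":0,"z":-0.03,"rx":0,"ry":0,"rz":0},{"grip":-1,"x":0,"y":0,"z":-0.04,"rx":0,"ry":0,"rz":0},{"grip":-1,"x":0,"y":0,"z":-0.04,"rx":0,"ry":0,"rz":0},{"grip":-1,"x":0,"y":0,"z":0,"rx":0,"ry":0,"rz":0},{"grip":-1,"x":0,"y":0,"z":0,"rx":0,"ry":0,"rz":0},{"grip":-1,"x":0,"y":0,"z":0,"rx":0,"ry":0,"rz":0},{"grip":-1,"x":0,"y":0,"z":0,"rx":0,"ry":0,"rz":0}]'

```text
time_s: 7.32
position: [0.562, 0.3383, 0.207]
tool_rot: [[-0.002, 1.0, -0.001], [1.0, 0.002, -0.001], [-0.001, -0.001, -1.0]]
ft_force: [-0.6, -0.3, 0.0]
grip_width: 0.0856
```

```bash
python3 shot.py D wrist; python3 - <<'E'
from meas import *
for n,c,z0,z1 in [("mid",(.558,.328),.035,.049),("tin",(.567,.34),.097,.112)]:
    P=seg(("wristD",),c,.065,z0,z1)[0]
    if len(P)>8: print(n,len(P),"mean",P.mean(0).round(4),rect(P), cv2.minEnclosingCircle((P[:,:2]*1000).astype(np.float32)),P[:,2].std(), np.linalg.lstsq(np.c_[P[:,:2],np.ones(len(P))],P[:,2],rcond=None)[0])
s=env.observe();print(s["ft_force"],s["grip_width"])
E
```

```text
7.375 [0.562  0.3383 0.2072] [20.7 33.  55.7  0.  91.3 20.6]
mid 1536 mean [0.5581 0.3588 0.0435] ([560.8, 333.3], [84.5, 64.1], -87.2) ((560.6443481445312, 333.95928955078125), 50.95466995239258) 0.0022362396474306283 [-0.00297775  0.0069518   0.04263271]
tin 4479 mean [0.5621 0.3402 0.1052] ([562.1, 339.2], [57.5, 57.5], -0.7) ((561.859130859375, 338.7749938964844), 29.31151580810547) 0.0009970125836766264 [-6.15239027e-05 -1.20684357e-02  1.09305957e-01]
[-0.60370702 -0.18683998  0.36480854] 0.0854807611803142
```

View pics/wristD.png

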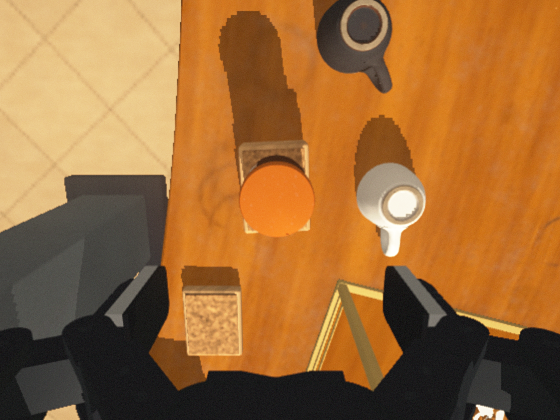

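play_rows --commands '[{"grip":-1,"x":0.001,"y":0,"z":0.032,"rx":0,"ry":0,"rz":0},{"grip":-1,"x":0,"y":0,"z":0.032,"rx":0,"ry":0,"rz":0},{"grip":-1,"x":0,"y":0,"z":0.032,"rx":0,"ry":0,"rz":0},{"grip":-1,"x":0,"y":0,"z":0.032,"rx":0,"ry":0,"rz":0},{"grip":-1,"x":0,"y":0,"z":0.031,"rx":0,"ry":0,"rz":0},{"grip":-1,"x":0,"y":0,"z":0,"rx":0,"ry":0,"rz":0},{"grip":1,"x":0,"y":0,"z":0,"rx":0,"ry":0,"rz":0},{"grip":1,"x":0,"y":0,"z":0,"rx":0,"ry":0,"rz":0},{"grip":1,"x":0,"y":0,"z":0,"rx":0,"ry":0,"rz":0},{"grip":1,"x":0,"y":0,"z":0,"rx":0,"ry":0,"rz":0}]' --squeeze 40

```text
time_s: 8.62
position: [0.5629, 0.3397, 0.0508]
tool_rot: [[-0.002, 1.0, 0.003], [1.0, 0.002, 0.001], [0.001, 0.003, -1.0]]
ft_force: [-0.2, 0.4, 5.6]
grip_width: 0.0569
```

play_rows --commands '[{"grip":1,"x":0,"y":0,"z":-0.03,"rx":0,"ry":0,"rz":0},{"grip":1,"x":0,"y":0,"z":-0.045,"rx":0,"ry":0,"rz":0},{"grip":1,"x":0,"y":0,"z":-0.045,"rx":0,"ry":0,"rz":0},{"grip":1,"x":-0.025,"y":-0.012,"z":-0.01,"rx":0,"ry":0,"rz":0},{"grip":1,"x":-0.045,"y":-0.022,"z":0,"rx":0,"ry":0,"rz":0},{"grip":1,"x":-0.045,"y":-0.022,"z":0,"rx":0,"ry":0,"rz":0},{"grip":1,"x":-0.045,"y":-0.022,"z":0,"rx":0,"ry":0,"rz":0},{"grip":1,"x":-0.045,"y":-0.022,"z":0,"rx":0,"ry":0,"rz":0},{"grip":1,"x":-0.045,"y":-0.022,"z":0,"rx":0,"ry":0,"rz":0},{"grip":1,"x":-0.045,"y":-0.022,"z":0,"rx":0,"ry":0,"rz":0},{"grip":1,"x":-0.045,"y":-0.02,"z":0,"rx":0,"ry":0,"rz":0}]'

```text
time_s: 10.0
position: [0.3979, -0.0022, 0.1794]
tool_rot: [[-0.002, 1.0, 0.001], [1.0, 0.002, -0.0], [-0.0, 0.001, -1.0]]
ft_force: [0.5, -0.9, -1.8]
grip_width: 0.0569
```

play_rows --commands '[{"grip":1,"x":-0.045,"y":0,"z":0,"rx":0,"ry":0,"rz":0},{"grip":1,"x":-0.045,"y":0,"z":0,"rx":0,"ry":0,"rz":0},{"grip":1,"x":-0.045,"y":0,"z":0,"rx":0,"ry":0,"rz":0},{"grip":1,"x":-0.045,"y":0,"z":0,"rx":0,"ry":0,"rz":0},{"grip":1,"x":-0.045,"y":0,"z":0,"rx":0,"ry":0,"rz":0},{"grip":1,"x":-0.045,"y":0,"z":0,"rx":0,"ry":0,"rz":0},{"grip":1,"x":-0.035,"y":0.015,"z":0,"rx":0,"ry":0,"rz":0},{"grip":1,"x":-0.03,"y":0.03,"z":0,"rx":0,"ry":0,"rz":0},{"grip":1,"x":-0.02,"y":0.03,"z":0,"rx":0,"ry":0,"rz":0},{"grip":1,"x":0,"y":0.02,"z":0,"rx":0,"ry":0,"rz":0},{"grip":1,"x":0,"y":0,"z":0,"rx":0,"ry":0,"rz":0}]'

```text
time_s: 11.38
position: [0.4951, -0.3556, 0.1786]
tool_rot: [[-0.003, 1.0, -0.0], [1.0, 0.003, 0.0], [0.0, -0.0, -1.0]]
ft_force: [-1.1, 0.3, -1.9]
grip_width: 0.0569
```

```bash
python3 shot.py E wrist; python3 -c "
from h import *
s=env.observe();print(s['ft_force'],s['grip_width'])"
```

```text
11.425 [ 0.4944 -0.3555  0.1788] [-46.8  29.1  67.5  -0.   83.4 -47. ]
[-0.23892076 -0.55334769 -2.22516512] 0.057082989140792115
```

View pics/wristE.png

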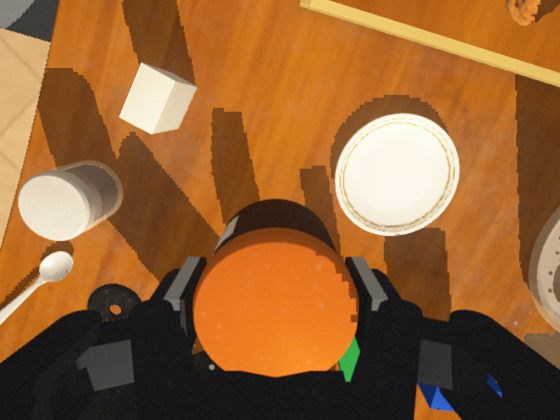

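```bash
python3 - <<'E'
from meas import *
P=seg(("wristE",),(.606,-.345),.075,.0055,.02)[0]
print(len(P),P.mean(0),rect(P),cv2.minEnclosingCircle((P[:,:2]*1000).astype(np.float32)))
h=P[np.hypot(P[:,0]-.606,P[:,1]+.345)<.03]; print(len(h),np.median(h[:,2]) if len(h) else 0)
im=load("wristE")
m=((im["color"].min(2)>190)*255).astype(np.uint8); n,l,s,c=cv2.connectedComponentsWithStats(m)
i=l[175,398]; cs,_=cv2.findContours((l==i).astype(np.uint8),0,2); k=max(cs,key=cv2.contourArea)[:,0]
Q=cloud(im)[k[:,1],k[:,0]]; print(cv2.fitEllipse((Q[:,:2]*1000).astype(np.float32)),np.median(Q[:,2]))
# small carton, spice jar also
for n,c,z0,z1,r in [("small",(.403,-.281),.066,.08,.05),("jar",(.303,-.369),.06,.08,.05),("large",(.47,-.43),.08,.1,.045)]:
    P=seg(("wristE",),c,r,z0,z1)[0]
    if len(P)>8: print(n,len(P),P.mean(0).round(4),rect(P))
E
```

```text
11821 [ 0.60703927 -0.34625505  0.01011568] ([605.8, -347.6], [113.5, 113.0], 28.2) ((606.3912353515625, -347.8953857421875), 57.45352554321289)
3182 0.008032736723421446
((604.4120483398438, -346.0892333984375), (108.93840026855469, 127.24482727050781), 69.99178314208984) 0.013779401869221802
small 2497 [ 0.4039 -0.2807  0.0749] ([402.6, -280.8], [42.1, 27.4], 61.9)
jar 4122 [ 0.3227 -0.3609  0.0696] ([320.9, -362.4], [55.5, 54.6], 87.9)
```

play_rows --commands '[{"grip":1,"x":0.0085,"y":0.03,"z":0,"rx":0,"ry":0,"rz":0},{"grip":1,"x":0,"y":0.04,"z":0,"rx":0,"ry":0,"rz":0},{"grip":1,"x":0,"y":0.0415,"z":0.01,"rx":0,"ry":0,"rz":0},{"grip":1,"x":0,"y":0,"z":0.04,"rx":0,"ry":0,"rz":0},{"grip":1,"x":0,"y":0,"z":0.04,"rx":0,"ry":0,"rz":0},{"grip":1,"x":0,"y":0,"z":0.04,"rx":0,"ry":0,"rz":0},{"grip":1,"x":0,"y":0,"z":0.02,"rx":0,"ry":0,"rz":0},{"grip":1,"x":0,"y":0,"z":0.006,"rx":0,"ry":0,"rz":0},{"grip":1,"x":0,"y":0,"z":0,"rx":0,"ry":0,"rz":0},{"grip":1,"x":0,"y":0,"z":0,"rx":0,"ry":0,"rz":0}]'

```text
time_s: 12.68
position: [0.6064, -0.3475, 0.0244]
tool_rot: [[-0.002, 1.0, 0.002], [1.0, 0.002, -0.001], [-0.001, 0.002, -1.0]]
ft_force: [0.3, -0.1, -1.7]
grip_width: 0.0569
```

play_rows --commands '[{"grip":1,"x":0,"y":0,"z":0.004,"rx":0,"ry":0,"rz":0},{"grip":1,"x":0,"y":0,"z":0.004,"rx":0,"ry":0,"rz":0},{"grip":1,"x":0,"y":0,"z":0,"rx":0,"ry":0,"rz":0}]'

```text
time_s: 13.05
position: [0.6058, -0.3469, 0.0144]
tool_rot: [[-0.002, 1.0, -0.001], [1.0, 0.002, 0.001], [0.001, -0.001, -1.0]]
ft_force: [-0.2, 0.5, -2.2]
grip_width: 0.0569
```

play_rows --commands '[{"grip":1,"x":0,"y":0,"z":0.002,"rx":0,"ry":0,"rz":0},{"grip":1,"x":0,"y":0,"z":0,"rx":0,"ry":0,"rz":0}]'

```text
time_s: 13.3
position: [0.6061, -0.3472, 0.0139]
tool_rot: [[-0.002, 1.0, 0.001], [1.0, 0.002, -0.001], [-0.001, 0.001, -1.0]]
ft_force: [-3.3, 1.1, 4.7]
grip_width: 0.0571
```

Contact. Release and rise.

play_rows --commands '[{"grip":-1,"x":0,"y":0,"z":0,"rx":0,"ry":0,"rz":0},{"grip":-1,"x":0,"y":0,"z":0,"rx":0,"ry":0,"rz":0},{"grip":-1,"x":0,"y":0,"z":0,"rx":0,"ry":0,"rz":0},{"grip":-1,"x":0,"y":0,"z":0,"rx":0,"ry":0,"rz":0},{"grip":-1,"x":0,"y":0,"z":-0.03,"rx":0,"ry":0,"rz":0},{"grip":-1,"x":0,"y":0,"z":-0.045,"rx":0,"ry":0,"rz":0},{"grip":-1,"x":0,"y":0,"z":-0.045,"rx":0,"ry":0,"rz":0},{"grip":-1,"x":0,"y":-0.02,"z":-0.03,"rx":0,"ry":0,"rz":0},{"grip":-1,"x":0.01,"y":-0.045,"z":-0.02,"rx":0,"ry":0,"rz":0},{"grip":-1,"x":0.01,"y":-0.05,"z":0,"rx":0,"ry":0,"rz":0},{"grip":-1,"x":0.01,"y":-0.03,"z":0,"rx":0,"ry":0,"rz":0}]'

```text
time_s: 14.68
position: [0.4591, -0.3169, 0.1834]
tool_rot: [[-0.001, 1.0, 0.0], [1.0, 0.001, -0.0], [-0.0, 0.0, -1.0]]
ft_force: [0.2, -0.1, 0.5]
grip_width: 0.0852
```

```bash
python3 shot.py F wrist; python3 - <<'E'
from meas import *
for n,c,z0,z1,r in [("tin",(.606,-.347),.055,.075,.05),("saucer",(.606,-.347),.011,.018,.07),("small",(.403,-.281),.066,.08,.05)]:
    P=seg(("wristF",),c,r,z0,z1)[0]
    if len(P)>8: print(n,len(P),P.mean(0).round(4),rect(P),P[:,2].std())
E
```

```text
14.725 [ 0.4569 -0.3157  0.1835] [-46.8  23.6  76.2  -0.   80.3 -46.9]
tin 3972 [ 0.6027 -0.3457  0.0676] ([604.6, -347.4], [57.3, 56.7], 23.4) 0.002136826629314521
saucer 2843 [ 0.5963 -0.3373  0.0132] ([601.3, -344.4], [114.1, 102.1], 53.8) 0.0012610629091558388
small 2061 [ 0.4034 -0.2801  0.0751] ([402.7, -280.7], [42.1, 26.8], 62.1) 0.0013394672769355108
```

View pics/wristF.png

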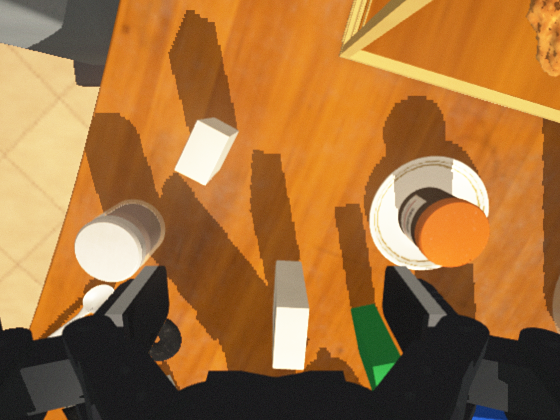

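```bash
python3 - <<'E'
import cv2
a=cv2.imread('pics/sceneC.png');cv2.imwrite('pics/sC2.png',cv2.resize(a[200:300,260:440],(792,440),interpolation=cv2.INTER_CUBIC))
E
```

```text
(no output)
```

View pics/sC2.png

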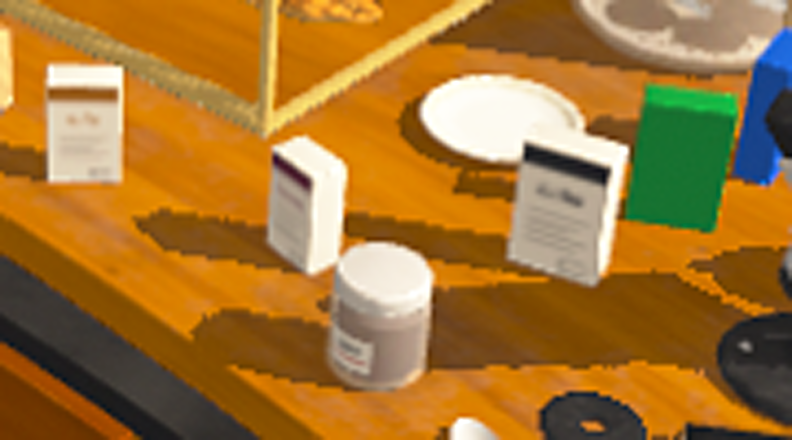

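play_rows --commands '[{"grip":-1,"x":0,"y":0,"z":0,"rx":0,"ry":0,"rz":0.163},{"grip":-1,"x":0,"y":0,"z":0.01,"rx":0,"ry":0,"rz":0.163},{"grip":-1,"x":0,"y":0,"z":0.01,"rx":0,"ry":0,"rz":0.163},{"grip":-1,"x":0.003,"y":-0.032,"z":0.01,"rx":0,"ry":0,"rz":0},{"grip":-1,"x":0.003,"y":-0.032,"z":0.01,"rx":0,"ry":0,"rz":0},{"grip":-1,"x":0,"y":0,"z":0,"rx":0,"ry":0,"rz":0},{"grip":-1,"x":0,"y":0,"z":0,"rx":0,"ry":0,"rz":0}]'

```text
time_s: 15.6
position: [0.4079, -0.2828, 0.1434]
tool_rot: [[0.468, 0.884, 0.001], [0.884, -0.468, -0.001], [-0.0, 0.001, -1.0]]
ft_force: [0.4, -0.1, -0.5]
grip_width: 0.0853
```

```bash
cat > rel.py <<'E'
import sys
from h import *
s=env.observe();R=np.array(s["tool_rot"]);p=np.array(s["position"])
t=np.array([float(a) for a in sys.argv[1:4]])
print("pos",p.round(4),"yaw",np.degrees(np.arctan2(R[1,0],R[0,0])).round(2),"tool delta",(R.T@(t-p)).round(4))
if len(sys.argv)>4: print("rz",np.radians(np.degrees(np.arctan2(R[1,0],R[0,0]))-float(sys.argv[4])).round(4))
E
python3 rel.py .4027 -.2805 .013 62
```

```text
pos [ 0.4079 -0.2828  0.1434] yaw 62.09 tool delta [-0.0004 -0.0059  0.1304]
rz 0.0016
```

play_rows --commands '[{"grip":-1,"x":0,"y":-0.006,"z":0.02,"rx":0,"ry":0,"rz":0},{"grip":-1,"x":0,"y":0,"z":0.035,"rx":0,"ry":0,"rz":0},{"grip":-1,"x":0,"y":0,"z":0.035,"rx":0,"ry":0,"rz":0},{"grip":-1,"x":0,"y":0,"z":0.035,"rx":0,"ry":0,"rz":0},{"grip":-1,"x":0,"y":0,"z":0.005,"rx":0,"ry":0,"rz":0},{"grip":-1,"x":0,"y":0,"z":0,"rx":0,"ry":0,"rz":0},{"grip":1,"x":0,"y":0,"z":0,"rx":0,"ry":0,"rz":0},{"grip":1,"x":0,"y":0,"z":0,"rx":0,"ry":0,"rz":0},{"grip":1,"x":0,"y":0,"z":0,"rx":0,"ry":0,"rz":0},{"grip":1,"x":0,"y":0,"z":0,"rx":0,"ry":0,"rz":0},{"grip":1,"x":0,"y":0,"z":0,"rx":0,"ry":0,"rz":0}]' --squeeze 25

```text
time_s: 16.98
position: [0.4019, -0.2794, 0.0131]
tool_rot: [[0.468, 0.884, 0.0], [0.884, -0.468, -0.0], [-0.0, 0.0, -1.0]]
ft_force: [-0.8, -0.1, 1.5]
grip_width: 0.0258
```

play_rows --commands '[{"grip":1,"x":0,"y":0,"z":-0.03,"rx":0,"ry":0,"rz":0},{"grip":1,"x":0,"y":0,"z":-0.045,"rx":0,"ry":0,"rz":0},{"grip":1,"x":0,"y":0,"z":-0.045,"rx":0,"ry":0,"rz":-0.163},{"grip":1,"x":0,"y":0,"z":-0.03,"rx":0,"ry":0,"rz":-0.163},{"grip":1,"x":0,"y":0,"z":0,"rx":0,"ry":0,"rz":-0.163},{"grip":1,"x":0.03,"y":0,"z":0,"rx":0,"ry":0,"rz":0},{"grip":1,"x":0.045,"y":0,"z":0,"rx":0,"ry":0,"rz":0},{"grip":1,"x":0.045,"y":0,"z":0,"rx":0,"ry":0,"rz":0},{"grip":1,"x":0.045,"y":0,"z":0,"rx":0,"ry":0,"rz":0},{"grip":1,"x":0.045,"y":0,"z":0,"rx":0,"ry":0,"rz":0},{"grip":1,"x":0.045,"y":0,"z":0,"rx":0,"ry":0,"rz":0},{"grip":1,"x":0.045,"y":0.015,"z":0,"rx":0,"ry":0,"rz":0}]'

```text
time_s: 18.48
position: [0.4157, 0.0222, 0.1631]
tool_rot: [[-0.001, 1.0, -0.0], [1.0, 0.001, -0.0], [-0.0, -0.0, -1.0]]
ft_force: [1.3, -0.3, -0.5]
grip_width: 0.0253
```

play_rows --commands '[{"grip":1,"x":0.045,"y":0.02,"z":0,"rx":0,"ry":0,"rz":0},{"grip":1,"x":0.045,"y":0.025,"z":0,"rx":0,"ry":0,"rz":0},{"grip":1,"x":0.04,"y":0.025,"z":0,"rx":0,"ry":0,"rz":0},{"grip":1,"x":0.015,"y":0.01,"z":0.01,"rx":0,"ry":0,"rz":0},{"grip":1,"x":0,"y":0,"z":0.02,"rx":0,"ry":0,"rz":0},{"grip":1,"x":0,"y":0,"z":0.02,"rx":0,"ry":0,"rz":0},{"grip":1,"x":0,"y":0,"z":0,"rx":0,"ry":0,"rz":0},{"grip":1,"x":0,"y":0,"z":0,"rx":0,"ry":0,"rz":0}]'

```text
time_s: 19.48
position: [0.4962, 0.1656, 0.1135]
tool_rot: [[-0.002, 1.0, 0.001], [1.0, 0.002, 0.0], [0.0, 0.001, -1.0]]
ft_force: [-0.2, 1.2, -0.5]
grip_width: 0.0259
```

```bash
python3 rel.py .4912 .1742 .0335 90; python3 shot.py G wrist
```

```text
pos [0.4962 0.1656 0.1135] yaw 90.09 tool delta [ 0.0087 -0.005   0.08  ]
rz 0.0015
19.525 [0.4963 0.1656 0.1137] [ 5.5 24.5 87.5 -0.  67.9  5.4]
```

View pics/wristG.png

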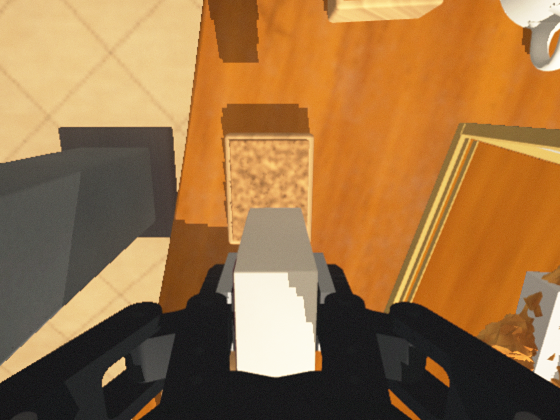

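play_rows --commands '[{"grip":1,"x":0.009,"y":-0.005,"z":0.02,"rx":0,"ry":0,"rz":0},{"grip":1,"x":0,"y":0,"z":0.03,"rx":0,"ry":0,"rz":0},{"grip":1,"x":0,"y":0,"z":0.02,"rx":0,"ry":0,"rz":0},{"grip":1,"x":0,"y":0,"z":0.007,"rx":0,"ry":0,"rz":0},{"grip":1,"x":0,"y":0,"z":0,"rx":0,"ry":0,"rz":0},{"grip":1,"x":0,"y":0,"z":0,"rx":0,"ry":0,"rz":0},{"grip":1,"x":0,"y":0,"z":0,"rx":0,"ry":0,"rz":0}]'

```text
time_s: 20.4
position: [0.4913, 0.1749, 0.0366]
tool_rot: [[-0.002, 1.0, 0.001], [1.0, 0.002, 0.0], [0.0, 0.001, -1.0]]
ft_force: [-0.5, -0.5, -0.5]
grip_width: 0.0256
```

```bash
python3 rel.py .4912 .1742 .0335 90
```

```text
pos [0.4913 0.1749 0.0366] yaw 90.11 tool delta [-0.0007 -0.0001  0.0031]
rz 0.002
```

play_rows --commands '[{"grip":1,"x":0,"y":0,"z":0.0025,"rx":0,"ry":0,"rz":0},{"grip":1,"x":0,"y":0,"z":0,"rx":0,"ry":0,"rz":0}]'

```text
time_s: 20.65
position: [0.4909, 0.1748, 0.0333]
tool_rot: [[-0.002, 1.0, -0.0], [1.0, 0.002, -0.0], [-0.0, -0.0, -1.0]]
ft_force: [-0.6, -0.2, 0.8]
grip_width: 0.0256
```

play_rows --commands '[{"grip":1,"x":0,"y":0,"z":0.001,"rx":0,"ry":0,"rz":0},{"grip":1,"x":0,"y":0,"z":0,"rx":0,"ry":0,"rz":0}]'

```text
time_s: 20.9
position: [0.491, 0.1749, 0.0331]
tool_rot: [[-0.002, 1.0, 0.0], [1.0, 0.002, -0.0], [-0.0, 0.0, -1.0]]
ft_force: [-2.0, 0.6, 7.1]
grip_width: 0.0256
```

play_rows --commands '[{"grip":-1,"x":0,"y":0,"z":0,"rx":0,"ry":0,"rz":0},{"grip":-1,"x":0,"y":0,"z":0,"rx":0,"ry":0,"rz":0},{"grip":-1,"x":0,"y":0,"z":0,"rx":0,"ry":0,"rz":0},{"grip":-1,"x":0,"y":0,"z":0,"rx":0,"ry":0,"rz":0},{"grip":-1,"x":0,"y":0,"z":-0.03,"rx":0,"ry":0,"rz":0},{"grip":-1,"x":0,"y":0,"z":-0.045,"rx":0,"ry":0,"rz":0},{"grip":-1,"x":0,"y":0,"z":-0.045,"rx":0,"ry":0,"rz":0},{"grip":-1,"x":-0.03,"y":-0.005,"z":-0.03,"rx":0,"ry":0,"rz":0},{"grip":-1,"x":-0.04,"y":-0.01,"z":0,"rx":0,"ry":0,"rz":0},{"grip":-1,"x":-0.04,"y":-0.01,"z":0,"rx":0,"ry":0,"rz":0},{"grip":-1,"x":-0.04,"y":-0.015,"z":0,"rx":0,"ry":0,"rz":0},{"grip":-1,"x":-0.03,"y":-0.01,"z":0,"rx":0,"ry":0,"rz":0}]'

```text
time_s: 22.4
position: [0.4406, -0.0065, 0.1824]
tool_rot: [[-0.001, 1.0, -0.0], [1.0, 0.001, -0.0], [-0.0, -0.0, -1.0]]
ft_force: [0.7, 0.2, -0.4]
grip_width: 0.0857
```

```bash
python3 shot.py H wrist;python3 rel.py .4197 -.109 .016 116.5; python3 - <<'E'
from meas import *
for n,c,z0,z1,r in [("small",(.491,.174),.085,.1,.06),("low",(.491,.174),.015,.025,.06),("med",(.42,-.109),.065,.085,.05)]:
    P=seg(("wristH",),c,r,z0,z1)[0]
    if len(P)>8: print(n,len(P),P.mean(0).round(4),rect(P),P[:,2].std())
E
```

```text
22.45 [ 0.4401 -0.0087  0.1824] [-16.6  12.3  93.4  -0.1  74.2 -16.5]
pos [ 0.4401 -0.0087  0.1824] yaw 90.01 tool delta [-0.1001 -0.0203  0.1666]
rz -0.4624
low 1505 [0.4907 0.1399 0.0189] ([491.0, 140.1], [63.5, 15.0], 0.1) 0.0018184962317783465
med 1991 [ 0.4195 -0.1065  0.0769] ([419.1, -109.6], [50.5, 27.0], -63.2) 0.0032546488303305822
```

View pics/wristH.png

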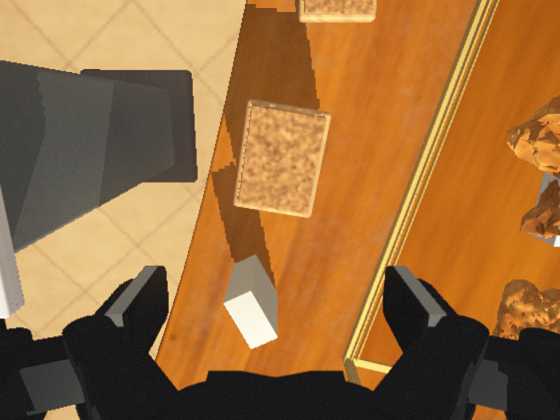

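play_rows --commands '[{"grip":-1,"x":-0.05,"y":-0.01,"z":0,"rx":0,"ry":0,"rz":0},{"grip":-1,"x":-0.05,"y":-0.01,"z":0.01,"rx":0,"ry":0,"rz":0},{"grip":-1,"x":0,"y":0,"z":0.01,"rx":0,"ry":0,"rz":-0.155},{"grip":-1,"x":0,"y":0,"z":0.01,"rx":0,"ry":0,"rz":-0.155},{"grip":-1,"x":0,"y":0,"z":0,"rx":0,"ry":0,"rz":-0.155},{"grip":-1,"x":0,"y":0,"z":0,"rx":0,"ry":0,"rz":0},{"grip":-1,"x":0,"y":0,"z":0,"rx":0,"ry":0,"rz":0}]'

```text
time_s: 23.32
position: [0.4216, -0.1052, 0.1525]
tool_rot: [[-0.448, 0.894, 0.0], [0.894, 0.448, -0.0], [-0.0, 0.0, -1.0]]
ft_force: [-0.6, 0.6, -0.1]
grip_width: 0.0852
```

```bash
python3 rel.py .4193 -.1093 .014 116.7
```

```text
pos [ 0.4216 -0.1052  0.1525] yaw 116.6 tool delta [-0.0026 -0.0039  0.1385]
rz -0.0018
```

play_rows --commands '[{"grip":-1,"x":-0.0025,"y":-0.004,"z":0.02,"rx":0,"ry":0,"rz":0},{"grip":-1,"x":0,"y":0,"z":0.035,"rx":0,"ry":0,"rz":0},{"grip":-1,"x":0,"y":0,"z":0.04,"rx":0,"ry":0,"rz":0},{"grip":-1,"x":0,"y":0,"z":0.035,"rx":0,"ry":0,"rz":0},{"grip":-1,"x":0,"y":0,"z":0.008,"rx":0,"ry":0,"rz":0},{"grip":-1,"x":0,"y":0,"z":0,"rx":0,"ry":0,"rz":0},{"grip":1,"x":0,"y":0,"z":0,"rx":0,"ry":0,"rz":0},{"grip":1,"x":0,"y":0,"z":0,"rx":0,"ry":0,"rz":0},{"grip":1,"x":0,"y":0,"z":0,"rx":0,"ry":0,"rz":0},{"grip":1,"x":0,"y":0,"z":0,"rx":0,"ry":0,"rz":0},{"grip":1,"x":0,"y":0,"z":0,"rx":0,"ry":0,"rz":0}]' --squeeze 25

```text
time_s: 24.7
position: [0.4193, -0.1094, 0.0149]
tool_rot: [[-0.45, 0.893, 0.001], [0.893, 0.45, -0.0], [-0.001, 0.0, -1.0]]
ft_force: [-0.8, 1.2, 6.8]
grip_width: 0.0257
```

play_rows --commands '[{"grip":1,"x":0,"y":0,"z":-0.03,"rx":0,"ry":0,"rz":0},{"grip":1,"x":0,"y":0,"z":-0.045,"rx":0,"ry":0,"rz":0},{"grip":1,"x":0,"y":0,"z":-0.045,"rx":0,"ry":0,"rz":0.14},{"grip":1,"x":0,"y":0,"z":-0.035,"rx":0,"ry":0,"rz":0.14},{"grip":1,"x":0,"y":0,"z":0,"rx":0,"ry":0,"rz":0.14},{"grip":1,"x":0.025,"y":0.01,"z":0,"rx":0,"ry":0,"rz":0},{"grip":1,"x":0.045,"y":0.017,"z":0,"rx":0,"ry":0,"rz":0},{"grip":1,"x":0.045,"y":0.017,"z":0,"rx":0,"ry":0,"rz":0},{"grip":1,"x":0.045,"y":0.017,"z":0,"rx":0,"ry":0,"rz":0},{"grip":1,"x":0.045,"y":0.017,"z":0,"rx":0,"ry":0,"rz":0},{"grip":1,"x":0.045,"y":0.017,"z":0,"rx":0,"ry":0,"rz":0},{"grip":1,"x":0.045,"y":0.017,"z":0,"rx":0,"ry":0,"rz":0}]'

```text
time_s: 26.2
position: [0.5172, 0.1922, 0.1693]
tool_rot: [[-0.047, 0.999, -0.0], [0.999, 0.047, -0.0], [-0.0, -0.0, -1.0]]
ft_force: [0.5, 0.0, -0.7]
grip_width: 0.0254
```

play_rows --commands '[{"grip":1,"x":0.045,"y":0.017,"z":0,"rx":0,"ry":0,"rz":0},{"grip":1,"x":0.045,"y":0.017,"z":0,"rx":0,"ry":0,"rz":0},{"grip":1,"x":0.035,"y":0.012,"z":0,"rx":0,"ry":0,"rz":0},{"grip":1,"x":0.015,"y":0.005,"z":0.01,"rx":0,"ry":0,"rz":0},{"grip":1,"x":0,"y":0,"z":0.02,"rx":0,"ry":0,"rz":0},{"grip":1,"x":0,"y":0,"z":0,"rx":0,"ry":0,"rz":0},{"grip":1,"x":0,"y":0,"z":0,"rx":0,"ry":0,"rz":0}]'

```text
time_s: 27.08
position: [0.5617, 0.3323, 0.14]
tool_rot: [[-0.046, 0.999, 0.0], [0.999, 0.046, 0.0], [0.0, 0.0, -1.0]]
ft_force: [0.3, -0.1, -0.2]
grip_width: 0.026
```

```bash
python3 shot.py I wrist;python3 rel.py .5608 .3336 .0605 92.7; python3 - <<'E'
from meas import *
for n,c,z0,z1,r in [("mid",(.561,.334),.038,.049,.06)]:
    P=seg(("wristI",),c,r,z0,z1)[0]
    if len(P)>8: print(n,len(P),P.mean(0).round(4),rect(P),P[:,2].std())
E
```

```text
27.125 [0.5619 0.3324 0.1403] [20.2 35.1 63.  -0.  81.9 17.6]
pos [0.5619 0.3324 0.1403] yaw 92.65 tool delta [ 0.0012 -0.0011  0.0798]
rz -0.0008
mid 5630 [0.56   0.351  0.0444] ([560.8, 334.9], [81.0, 64.1], -87.2) 0.001776805447311127
```

View pics/wristI.png

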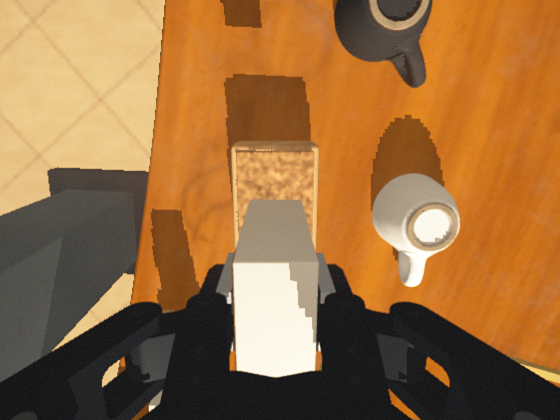

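play_rows --commands '[{"grip":1,"x":0.001,"y":-0.001,"z":0.025,"rx":0,"ry":0,"rz":0},{"grip":1,"x":0,"y":0,"z":0.03,"rx":0,"ry":0,"rz":0},{"grip":1,"x":0,"y":0,"z":0.018,"rx":0,"ry":0,"rz":0},{"grip":1,"x":0,"y":0,"z":0.004,"rx":0,"ry":0,"rz":0},{"grip":1,"x":0,"y":0,"z":0,"rx":0,"ry":0,"rz":0},{"grip":1,"x":0,"y":0,"z":0.001,"rx":0,"ry":0,"rz":0},{"grip":1,"x":0,"y":0,"z":0,"rx":0,"ry":0,"rz":0}]'

```text
time_s: 28.0
position: [0.5607, 0.3339, 0.0621]
tool_rot: [[-0.047, 0.999, 0.001], [0.999, 0.047, 0.0], [0.0, 0.001, -1.0]]
ft_force: [-0.7, 0.1, -0.1]
grip_width: 0.0257
```

play_rows --commands '[{"grip":1,"x":0,"y":0,"z":0.002,"rx":0,"ry":0,"rz":0},{"grip":1,"x":0,"y":0,"z":0,"rx":0,"ry":0,"rz":0}]'

```text
time_s: 28.25
position: [0.5607, 0.334, 0.0599]
tool_rot: [[-0.047, 0.999, 0.001], [0.999, 0.047, 0.0], [0.0, 0.001, -1.0]]
ft_force: [-0.3, -0.1, 2.8]
grip_width: 0.0256
```

play_rows --commands '[{"grip":-1,"x":0,"y":0,"z":0,"rx":0,"ry":0,"rz":0},{"grip":-1,"x":0,"y":0,"z":0,"rx":0,"ry":0,"rz":0},{"grip":-1,"x":0,"y":0,"z":0,"rx":0,"ry":0,"rz":0},{"grip":-1,"x":0,"y":0,"z":0,"rx":0,"ry":0,"rz":0},{"grip":-1,"x":0,"y":0,"z":-0.03,"rx":0,"ry":0,"rz":0},{"grip":-1,"x":0,"y":0,"z":-0.045,"rx":0,"ry":0,"rz":0},{"grip":-1,"x":0,"y":0,"z":-0.05,"rx":0,"ry":0,"rz":0},{"grip":-1,"x":-0.03,"y":-0.01,"z":-0.045,"rx":0,"ry":0,"rz":0.047},{"grip":-1,"x":-0.05,"y":-0.02,"z":-0.04,"rx":0,"ry":0,"rz":0},{"grip":-1,"x":-0.05,"y":-0.02,"z":-0.03,"rx":0,"ry":0,"rz":0},{"grip":-1,"x":-0.05,"y":-0.02,"z":0,"rx":0,"ry":0,"rz":0}]'

```text
time_s: 29.62
position: [0.4931, 0.1555, 0.299]
tool_rot: [[-0.0, 1.0, 0.005], [1.0, 0.0, 0.0], [0.0, 0.005, -1.0]]
ft_force: [0.7, 0.3, 0.5]
grip_width: 0.0853
```

```bash
python3 shot.py J wrist; python3 - <<'E'
from meas import *
for n,c,z0,z1,r in [("small",(.491,.174),.085,.1,.06),("low",(.491,.174),.015,.025,.06),("med",(.561,.334),.115,.13,.05),("mid",(.561,.334),.04,.05,.06)]:
    P=seg(("wristJ",),c,r,z0,z1)[0]
    if len(P)>8: print(n,len(P),P.mean(0).round(4),rect(P),P[:,2].std())
E
```

```text
29.675 [0.4909 0.1514 0.2982] [ 4.  15.3 69.8 -0.1 94.9  4.1]
small 1087 [0.4906 0.1749 0.0952] ([490.6, 174.4], [41.5, 25.8], -89.9) 0.0012080219972793644
low 2322 [0.4917 0.1808 0.0194] ([491.2, 175.0], [83.0, 63.5], -89.9) 0.00172628042770386
med 260 [0.5601 0.3098 0.1217] ([560.7, 309.9], [26.3, 6.3], -3.4) 0.002378523206348432
mid 1700 [0.5576 0.3074 0.0443] ([561.5, 312.6], [64.7, 42.7], 0.9) 0.0018000040742833495
```

View pics/wristJ.png

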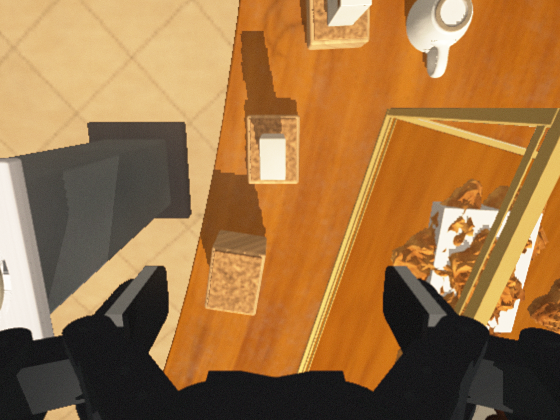

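play_rows --commands '[{"grip":-1,"x":-0.05,"y":-0.016,"z":0.01,"rx":0,"ry":0,"rz":0},{"grip":-1,"x":-0.05,"y":-0.016,"z":0.01,"rx":0,"ry":0,"rz":0},{"grip":-1,"x":-0.05,"y":-0.016,"z":0.01,"rx":0,"ry":0,"rz":0},{"grip":-1,"x":-0.05,"y":-0.016,"z":0.01,"rx":0,"ry":0,"rz":0},{"grip":-1,"x":-0.05,"y":-0.016,"z":0.01,"rx":0,"ry":0,"rz":0},{"grip":-1,"x":-0.05,"y":0,"z":0,"rx":0,"ry":0,"rz":0},{"grip":-1,"x":-0.05,"y":0,"z":0,"rx":0,"ry":0,"rz":0},{"grip":-1,"x":-0.05,"y":0,"z":0,"rx":0,"ry":0,"rz":0},{"grip":-1,"x":-0.05,"y":0.01,"z":0,"rx":0,"ry":0,"rz":0},{"grip":-1,"x":-0.05,"y":0.02,"z":0,"rx":0,"ry":0,"rz":0},{"grip":-1,"x":-0.05,"y":0.02,"z":0,"rx":0,"ry":0,"rz":0},{"grip":-1,"x":-0.03,"y":0.01,"z":0,"rx":0,"ry":0,"rz":0}]'

```text
time_s: 31.18
position: [0.4736, -0.4252, 0.2458]
tool_rot: [[0.001, 1.0, -0.001], [1.0, -0.001, 0.001], [0.001, -0.001, -1.0]]
ft_force: [0.6, 0.1, 0.5]
grip_width: 0.0853
```

```bash
python3 shot.py K wrist; python3 rel.py .469 -.431 .15 90; python3 - <<'E'
from meas import *
for n,c,z0,z1,r in [("large",(.469,-.431),.085,.1,.045),("tin",(.606,-.347),.06,.08,.05)]:
    P=seg(("wristK",),c,r,z0,z1)[0]
    if len(P)>8: print(n,len(P),P.mean(0).round(4),rect(P),P[:,2].std())
E
```

```text
31.225 [ 0.4738 -0.4277  0.2449] [-52.7  30.1  54.9  -0.   95.  -52.5]
pos [ 0.4738 -0.4277  0.2449] yaw 89.87 tool delta [-0.0033 -0.0047  0.0949]
rz -0.0023
large 1856 [ 0.4708 -0.4282  0.0922] ([470.7, -429.4], [58.3, 26.4], 86.8) 0.0009142129995900956
tin 3418 [ 0.6037 -0.3477  0.068 ] ([604.6, -348.0], [57.9, 56.5], 72.1) 0.0012585173103737291
```

View pics/wristK.png

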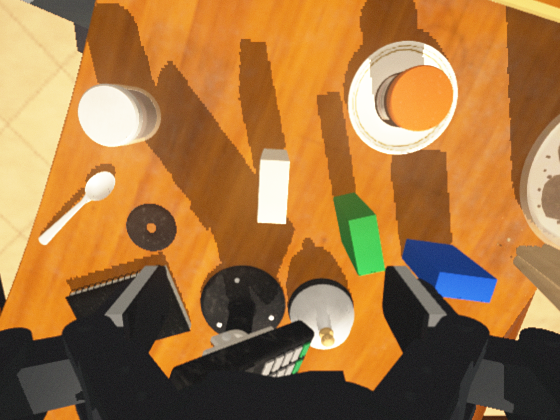

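```bash
python3 - <<'E'
from meas import *
for cam in("wristK","sceneC","topC"):
  P=cloud(load(cam))[load(cam)["range_z"]>0]
  m=(P[:,0]>.38)&(P[:,0]<.6)&(P[:,1]<-.46)&(P[:,1]>-.62)&(P[:,2]>.095)&(P[:,2]<.2); Q=P[m]
  if len(Q): print(cam,len(Q),Q.min(0).round(3),Q.max(0).round(3))
E
python3 rel.py .4707 -.4292 .028 86.8
```

```text
wristK 4382 [ 0.394 -0.618  0.095] [ 0.5   -0.541  0.197]
sceneC 808 [ 0.38  -0.62   0.095] [ 0.574 -0.478  0.199]
topC 479 [ 0.38  -0.62   0.095] [ 0.571 -0.462  0.199]
pos [ 0.4738 -0.4277  0.2449] yaw 89.87 tool delta [-0.0016 -0.0029  0.2169]
rz 0.0536
```

play_rows --commands '[{"grip":-1,"x":-0.0015,"y":-0.003,"z":0.03,"rx":0,"ry":0,"rz":0.053},{"grip":-1,"x":0,"y":0,"z":0.05,"rx":0,"ry":0,"rz":0},{"grip":-1,"x":0,"y":0,"z":0,"rx":0,"ry":0,"rz":0},{"grip":-1,"x":0,"y":0,"z":0,"rx":0,"ry":0,"rz":0}]'

```text
time_s: 31.72
position: [0.4708, -0.4252, 0.1688]
tool_rot: [[0.053, 0.999, 0.002], [0.999, -0.053, -0.002], [-0.002, 0.002, -1.0]]
ft_force: [-0.0, 0.3, 0.3]
grip_width: 0.0853
```

```bash
python3 rel.py .4707 -.4292 .026 86.8
```

```text
pos [ 0.4708 -0.4252  0.1688] yaw 86.97 tool delta [-3.700e-03 -1.000e-04  1.428e-01]
rz 0.003
```

play_rows --commands '[{"grip":-1,"x":-0.0035,"y":0,"z":0.03,"rx":0,"ry":0,"rz":0},{"grip":-1,"x":0,"y":0,"z":0.04,"rx":0,"ry":0,"rz":0},{"grip":-1,"x":0,"y":0,"z":0.04,"rx":0,"ry":0,"rz":0},{"grip":-1,"x":0,"y":0,"z":0.032,"rx":0,"ry":0,"rz":0},{"grip":-1,"x":0,"y":0,"z":0,"rx":0,"ry":0,"rz":0},{"grip":-1,"x":0,"y":0,"z":0,"rx":0,"ry":0,"rz":0},{"grip":1,"x":0,"y":0,"z":0,"rx":0,"ry":0,"rz":0},{"grip":1,"x":0,"y":0,"z":0,"rx":0,"ry":0,"rz":0},{"grip":1,"x":0,"y":0,"z":0,"rx":0,"ry":0,"rz":0},{"grip":1,"x":0,"y":0,"z":0,"rx":0,"ry":0,"rz":0},{"grip":1,"x":0,"y":0,"z":0,"rx":0,"ry":0,"rz":0}]' --squeeze 25

```text
time_s: 33.1
position: [0.4701, -0.4283, 0.0249]
tool_rot: [[0.053, 0.999, 0.0], [0.999, -0.053, -0.0], [-0.0, 0.0, -1.0]]
ft_force: [-0.4, -0.2, 1.4]
grip_width: 0.0254
```

play_rows --commands '[{"grip":1,"x":0,"y":0,"z":-0.03,"rx":0,"ry":0,"rz":0},{"grip":1,"x":0,"y":0,"z":-0.05,"rx":0,"ry":0,"rz":0},{"grip":1,"x":0,"y":0,"z":-0.05,"rx":0,"ry":0,"rz":0},{"grip":1,"x":0,"y":0,"z":-0.045,"rx":0,"ry":0,"rz":0.115},{"grip":1,"x":0.042,"y":-0.025,"z":0,"rx":0,"ry":0,"rz":0},{"grip":1,"x":0.042,"y":-0.025,"z":0,"rx":0,"ry":0,"rz":0},{"grip":1,"x":0.042,"y":-0.025,"z":0,"rx":0,"ry":0,"rz":0},{"grip":1,"x":0.042,"y":-0.025,"z":0,"rx":0,"ry":0,"rz":0},{"grip":1,"x":0.045,"y":-0.008,"z":0,"rx":0,"ry":0,"rz":0},{"grip":1,"x":0.045,"y":-0.008,"z":0,"rx":0,"ry":0,"rz":0},{"grip":1,"x":0.045,"y":-0.008,"z":0,"rx":0,"ry":0,"rz":0},{"grip":1,"x":0.045,"y":-0.008,"z":0,"rx":0,"ry":0,"rz":0}]'

```text
time_s: 34.6
position: [0.3978, -0.0616, 0.1998]
tool_rot: [[0.168, 0.986, 0.0], [0.986, -0.168, -0.0], [0.0, 0.0, -1.0]]
ft_force: [0.6, -0.5, -0.0]
grip_width: 0.0256
```

play_rows --commands '[{"grip":1,"x":0.035,"y":0.012,"z":0,"rx":0,"ry":0,"rz":0},{"grip":1,"x":0.025,"y":0.012,"z":0,"rx":0,"ry":0,"rz":0},{"grip":1,"x":0.01,"y":0.005,"z":0,"rx":0,"ry":0,"rz":0},{"grip":1,"x":0,"y":0,"z":0,"rx":0,"ry":0,"rz":0},{"grip":1,"x":0,"y":0,"z":0,"rx":0,"ry":0,"rz":0}]'

```text
time_s: 35.22
position: [0.438, 0.0005, 0.1997]
tool_rot: [[0.168, 0.986, -0.0], [0.986, -0.168, -0.0], [-0.0, -0.0, -1.0]]
ft_force: [-0.2, 0.2, -0.4]
grip_width: 0.0257
```

```bash
python3 shot.py L wrist; python3 rel.py .4443 .0229 .095 80.3;python3 - <<'E'
from meas import *
for n,c,z0,z1,r in [("high",(.444,.023),.065,.075,.06)]:
    P=seg(("wristL",),c,r,z0,z1)[0]
    if len(P)>8: print(n,len(P),P.mean(0).round(4),rect(P),P[:,2].std())
E
```

```text
35.275 [4.380e-01 4.000e-04 1.997e-01] [-15.5  11.1  91.9  -0.   77.   -5.8]
pos [4.380e-01 4.000e-04 1.997e-01] yaw 80.31 tool delta [0.0232 0.0024 0.1047]
rz 0.0001
high 6174 [0.4463 0.0322 0.0697] ([444.1, 23.2], [82.8, 63.7], 80.5) 0.0015054129730301547
```

View pics/wristL.png

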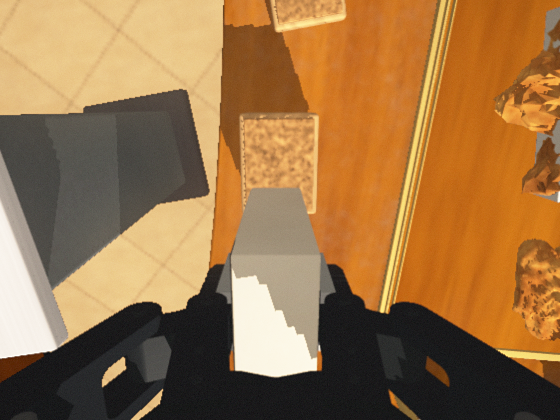

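play_rows --commands '[{"grip":1,"x":0.012,"y":0.001,"z":0.01,"rx":0,"ry":0,"rz":0},{"grip":1,"x":0.012,"y":0.0015,"z":0.025,"rx":0,"ry":0,"rz":0},{"grip":1,"x":0,"y":0,"z":0.035,"rx":0,"ry":0,"rz":0},{"grip":1,"x":0,"y":0,"z":0.025,"rx":0,"ry":0,"rz":0},{"grip":1,"x":0,"y":0,"z":0.006,"rx":0,"ry":0,"rz":0},{"grip":1,"x":0,"y":0,"z":0,"rx":0,"ry":0,"rz":0},{"grip":1,"x":0,"y":0,"z":0,"rx":0,"ry":0,"rz":0}]'

```text
time_s: 36.15
position: [0.4454, 0.0243, 0.0995]
tool_rot: [[0.167, 0.986, 0.002], [0.986, -0.167, -0.0], [-0.0, 0.002, -1.0]]
ft_force: [-0.6, -0.7, -0.7]
grip_width: 0.0257
```

play_rows --commands '[{"grip":1,"x":0,"y":0,"z":0.002,"rx":0,"ry":0,"rz":0},{"grip":1,"x":0,"y":0,"z":0.001,"rx":0,"ry":0,"rz":0},{"grip":1,"x":0,"y":0,"z":0,"rx":0,"ry":0,"rz":0}]'

```text
time_s: 36.52
position: [0.4449, 0.0244, 0.0957]
tool_rot: [[0.167, 0.986, 0.0], [0.986, -0.167, -0.0], [-0.0, 0.0, -1.0]]
ft_force: [0.8, 0.5, 0.6]
grip_width: 0.0257
```

play_rows --commands '[{"grip":1,"x":0,"y":0,"z":0.001,"rx":0,"ry":0,"rz":0},{"grip":1,"x":0,"y":0,"z":0,"rx":0,"ry":0,"rz":0}]'

```text
time_s: 36.78
position: [0.445, 0.0243, 0.0948]
tool_rot: [[0.167, 0.986, 0.0], [0.986, -0.167, -0.0], [0.0, 0.0, -1.0]]
ft_force: [0.7, -0.8, 1.6]
grip_width: 0.0253
```

play_rows --commands '[{"grip":-1,"x":0,"y":0,"z":0,"rx":0,"ry":0,"rz":0},{"grip":-1,"x":0,"y":0,"z":0,"rx":0,"ry":0,"rz":0},{"grip":-1,"x":0,"y":0,"z":0,"rx":0,"ry":0,"rz":0},{"grip":-1,"x":0,"y":0,"z":0,"rx":0,"ry":0,"rz":0},{"grip":-1,"x":0,"y":0,"z":-0.03,"rx":0,"ry":0,"rz":0},{"grip":-1,"x":0,"y":0,"z":-0.045,"rx":0,"ry":0,"rz":0},{"grip":-1,"x":0,"y":0,"z":-0.05,"rx":0,"ry":0,"rz":0},{"grip":-1,"x":-0.03,"y":-0.01,"z":-0.05,"rx":0,"ry":0,"rz":0},{"grip":-1,"x":-0.05,"y":0,"z":-0.03,"rx":0,"ry":0,"rz":0},{"grip":-1,"x":-0.03,"y":0,"z":0,"rx":0,"ry":0,"rz":0},{"grip":-1,"x":0,"y":0,"z":0,"rx":0,"ry":0,"rz":0}]'

```text
time_s: 38.15
position: [0.4163, -0.0837, 0.2997]
tool_rot: [[0.17, 0.985, 0.0], [0.985, -0.17, -0.0], [-0.0, 0.0, -1.0]]
ft_force: [0.5, -0.7, 0.6]
grip_width: 0.0853
```

```bash
python3 shot.py M wrist top scene; python3 - <<'E'
from meas import *
for cam in ("wristM","topM","sceneM"):
  for n,c,z0,z1,r in [("small",(.491,.174),.085,.1,.06),("med",(.561,.334),.115,.13,.05),("large",(.444,.023),.152,.17,.06),("high",(.444,.023),.065,.075,.06),("tin",(.606,-.347),.06,.08,.05),("mug",(.676,.311),.035,.06,.07),("jar",(.321,-.362),.06,.08,.05)]:
    P=seg((cam,),c,r,z0,z1)[0]
    if len(P)>8: print(cam,n,len(P),P.mean(0).round(4),rect(P),P[:,2].std().round(4))
a=cv2.imread("pics/sceneM.png");cv2.imwrite("pics/sM.png",cv2.resize(a[110:350,80:480],(800,480),interpolation=cv2.INTER_CUBIC))
E
```

```text
38.3 [ 0.4166 -0.0817  0.2995] [-27.2   5.7  81.8   0.   92.6 -17.6]
wristM large 2757 [0.4442 0.0237 0.1621] ([444.0, 23.3], [58.1, 26.5], 80.4) 0.0011
wristM high 2825 [0.4405 0.018  0.0693] ([444.0, 22.4], [83.0, 63.9], 80.2) 0.0018
wristM jar 24 [ 0.3288 -0.336   0.0613] ([329.1, -336.2], [23.9, 3.2], -19.3) 0.0011
topM small 10 [0.4927 0.1912 0.093 ] ([494.3, 190.2], [22.0, 9.6], 3.3) 0.004
topM med 98 [0.5618 0.3314 0.1215] ([563.4, 332.1], [52.4, 32.0], -86.9) 0.0036
topM high 73 [0.4244 0.0084 0.0693] ([430.2, 21.6], [77.3, 36.1], 81.6) 0.0027
topM tin 183 [ 0.6049 -0.3482  0.0677] ([606.7, -348.0], [57.1, 56.6], 72.5) 0.004
topM mug 136 [0.6781 0.3149 0.0445] ([674.0, 309.0], [65.5, 51.6], 62.0) 0.005
topM jar 205 [ 0.3191 -0.3622  0.0684] ([319.5, -362.9], [54.5, 53.7], 88.1) 0.0039
sceneM small 87 [0.4878 0.1691 0.0933] ([488.9, 171.8], [43.2, 30.2], -85.1) 0.0038
sceneM med 60 [0.556  0.3294 0.1209] ([558.4, 330.4], [53.3, 29.7], -89.7) 0.0024
sceneM large 136 [0.4402 0.0179 0.1604] ([445.7, 22.0], [60.7, 33.0], 81.7) 0.0039
sceneM high 178 [0.4303 0.012  0.0702] ([442.9, 19.2], [84.3, 63.5], 81.6) 0.0023
sceneM tin 192 [ 0.5996 -0.352   0.0681] ([603.4, -351.0], [57.2, 55.8], -89.7) 0.003
sceneM mug 100 [0.6714 0.3125 0.0448] ([676.9, 313.1], [57.4, 51.9], -52.5) 0.0053
sceneM jar 290 [ 0.314  -0.3659  0.0693] ([318.0, -365.5], [56.5, 53.6], -10.2) 0.003
```

View pics/wristM.png

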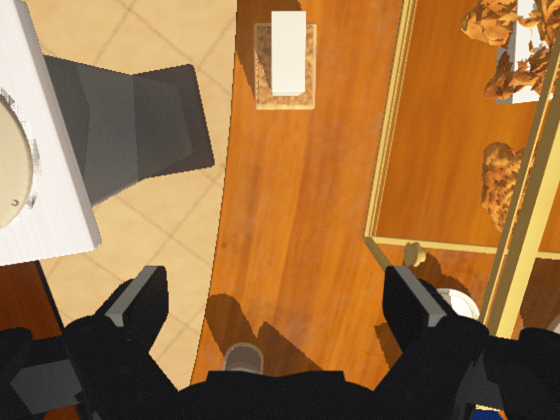

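View pics/sM.png

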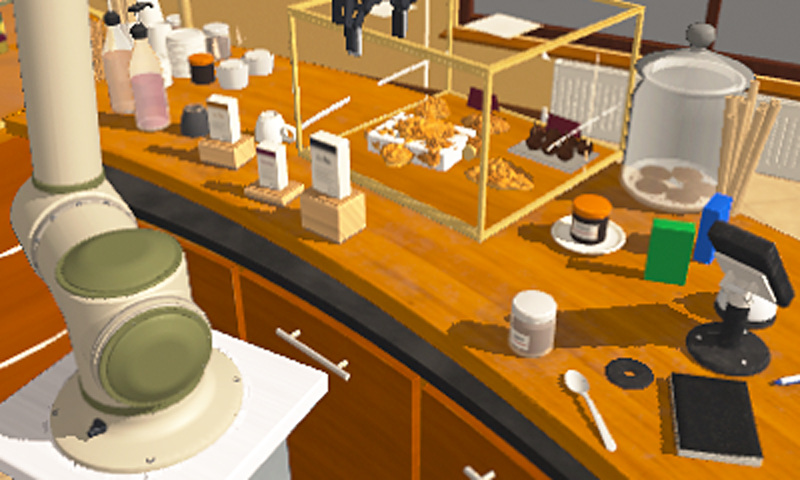

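View pics/topM.png

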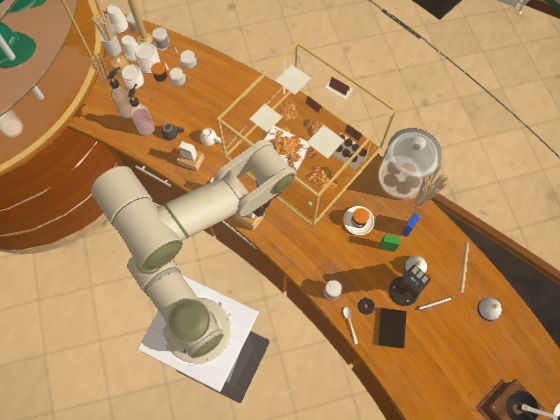

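```bash
python3 -c "
from h import *
print(order.close_job(), env.observe()['time_s'])"
```

```text
the job is handed in; nothing more can be done
the job is handed in; nothing more can be done
```

I moved the honey tin to the saucer and stood each of the three cartons on the riser of its rank. I handed the job in at about 38 s of the 136 s; the interface reports no verdict.

**Last checks:**

| Item | Target | Offset from centre | Angle to long side |
|---|---|---|---|
| Small carton | Low riser | about 1 mm | about 0° |
| Medium carton | Middle riser | about 3–4 mm | about 0.5° |
| Large carton | Tall riser | about 1 mm | about 0.2° |
| Honey tin | Saucer | about 1–4 mm | – |

- All four items look upright, and their tops are at the expected heights.
- The medium carton's row uses the top camera's reading; the scene camera also put it 3–4 mm off centre, but about 3° from the long side. Its heading was otherwise only set by the gripper when placed; the wrist camera saw only its near edge afterwards.
- I did not touch the spice jar or the mug, and both still measure in place.

**What went wrong or disagreed:**
- **First tin grasp missed:** the fingers closed on top of the lid, and the wrist sensor read about 54 N upward. The limit is 40 N if that counts as the gripper's body pressing, which I can't tell, or 120 N at the wrist. The tin did not move or tip.
- **Cause:** the wrist depth picture showed the fingertips about 19 mm (shut) to 32 mm (open) behind the reported TCP, not 14 mm ahead as stated. I used the measured offset from then on, and every later grasp worked first time.

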